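# Try two dispenser plungers and reject the one that sticks

## Task

Push the plungers of both dispensers down as far as they will go. Then stand the dispenser whose plunger sticks part-way upright in the white tray, and leave the good one standing where it is with its plunger fully home. Do not shift or knock over the dropper bottle and the lens case that stand near by.

Things in the scene. Friction and masses are not known exactly. Their poses are not given: they have to be found in the camera images.
- disp_a_center (a point): one of two look-alike loose dispensers, upright: white barrel 36 mm wide with grey rings, aluminium collar 39 mm wide at its top, 60 mm high, on a foot 56 mm wide; above it on a thin rod a grey thumb cap 32 mm wide, 8 mm thick, its top 100 mm over the bench when up, 70 mm when home. Grip the barrel 20 to 52 mm above its underside. Point: on its axis, 30 mm above the underside; z up; 0.3 kg
- disp_b_center (a point): one of two look-alike loose dispensers, upright: white barrel 36 mm wide with grey rings, aluminium collar 39 mm wide at its top, 60 mm high, on a foot 56 mm wide; above it on a thin rod a grey thumb cap 32 mm wide, 8 mm thick, its top 100 mm over the bench when up, 70 mm when home. Grip the barrel 20 to 52 mm above its underside. Point: on its axis, 30 mm above the underside; z up; 0.3 kg
- disp_a_plunger (a joint): plunger of disp_a: how far it is pressed down, m. 0 to 0.003 (up) at the start, 0.030 fully home, cap on collar. Slides with about 2.5 N, no spring, stays where left. One that sticks stops dead more than 10 mm before home; more force does not help, so stop at 6 to 12 N
- disp_b_plunger (a joint): plunger of disp_b: how far it is pressed down, m. 0 to 0.003 (up) at the start, 0.030 fully home, cap on collar. Slides with about 2.5 N, no spring, stays where left. One that sticks stops dead more than 10 mm before home; more force does not help, so stop at 6 to 12 N
- tray: fixed open white plastic tray for rejects, 100 x 140 mm and 30 mm high, walls 2 mm, floor 2 mm thick; origin at the centre of its underside, on the bench; x along its short side, y along its long side, z up. (Obstacle, not listed: a covered instrument 0.5 m high on the near side of the dispensers, about x 0.17 to 0.50, y -0.27 to 0.08)
- oil_bottle: bystander: brown dropper bottle with a black cap, 28 mm in diameter, 82 mm high, loose; origin at the centre of its underside, z up
- objective_case: bystander: black lens case with a grey screw lid, 37 mm in diameter, 62 mm high, loose; origin at the centre of its underside, z up

How it is judged (in metres and radians):
On the way:
1. both plungers have been pushed as far as they go: the good one to within 6 mm of fully home, the sticking one to within 4 mm of its stop (value of joint each of disp_a_plunger, disp_b_plunger above 0.01 m and value of joint any of disp_a_plunger, disp_b_plunger above 0.024 m), for 0.2 s.
At the end, for the whole second after the job is handed in: The dispenser whose plunger sticks stands upright (within 10 degrees) on the floor of the white tray; the other stands upright within 40 mm of where it started, its plunger within 6 mm of fully home; both at rest (((x of disp_b_center in the frame of tray between -0.042 and 0.042 m and y of disp_b_center in the frame of tray between -0.062 and 0.062 m and z of disp_b_center in the frame of tray below 0.042 m and angle between each of disp_b_center, disp_a_center's own z axis and vertical below 0.17 rad and linear speed of each of disp_b, disp_a below 0.02 m/s and value of joint disp_a_plunger above 0.024 m and distance of disp_a_center from where it was at the start of the episode below 0.04 m) or (x of disp_a_center in the frame of tray between -0.042 and 0.042 m and y of disp_a_center in the frame of tray between -0.062 and 0.062 m and z of disp_a_center in the frame of tray below 0.042 m and angle between each of disp_a_center, disp_b_center's own z axis and vertical below 0.17 rad and linear speed of each of disp_a, disp_b below 0.02 m/s and value of joint disp_b_plunger above 0.024 m and distance of disp_b_center from where it was at the start of the episode below 0.04 m))); the robot touches nothing.
It fails at once if the dropper bottle or the lens case is shifted by more than 30 mm or tipped over (distance of any of oil_bottle, objective_case from where it was at the start of the episode above 0.03 m or angle between any of oil_bottle, objective_case's own z axis and vertical above 0.5 rad).
It also fails if it takes over 58 s, if anything falls off the work surface, if the arm or the gripper's body presses on something with over 40 N, if the wrist force passes 120 N, or if a joint passes its speed limit or range.

## Robot

A 6-joint arm with a two-finger parallel gripper is mounted at the origin on the work surface; the furniture and walls round the work are solid. World frame = base frame: x ahead of the robot, y to its left, z up, the work surface at z = 0. Lengths are in m, angles in degrees, forces in N, time in s.
With the tool pointing down it reaches from about 0.375 to 0.9 m from the base axis. Payload 3.1 kg.
Tool frame: the origin (TCP) lies between the finger pads; the fingertips stand 11 mm ahead of it and the grasp point (between the pads) lies 8 mm behind it; z points along the fingers, y is the direction in which the jaws open and shut (so a half turn about z gives the same grasp; the last joint's range is limited). The gripper opens to 87 mm and grips with 3 to 60 N. Pads are 19 mm wide; open, the fingers measure 117 mm over their backs; the gripper's body (75 mm by 190 mm) begins 51 mm behind the grasp point.
Start: joints at [-10.227, 30.224, 82.088, -0, 67.689, -10.227], TCP at [0.625, 0, 0.234] pointing down, gripper open.
Joint ranges: [-176.69, 176.69], [-43.24, 126.21], [12.49, 139.97], [-82, 262], [0, 151.66], [-163.58, 163.58]. Speed limits (degrees/s): [159.86, 159.86, 180, 180, 180, 180].

## Interface

Orientations are given as a 3x3 rotation matrix whose columns are the frame's x, y, z axes.
In Python, from rig import bot, vision gives the robot as it stands. The module is installed in compiled form; this text tells all that it offers.
- The arm moves only by the tool jog_arm, never from a script. Its argument "rows" is a list of rows, each an object with "dp": the shift along the tool's x, y, z in mm, a list of three; "turn": the turn, a rotation vector about the tool's x, y, z in degrees, a list of three; "grip": the opening, from 0 (shut) to 1 (fully open). A call has 1 to 10 rows; each row is the pose to reach, as a shift and turn from the pose commanded when the call began, along the tool's axes at that moment; what a row does not reach only later rows make up. A row lasts 1/10 s, in which the tool goes at most 50 mm and 8.59 degrees, less where a joint would pass 70% of its speed; a pose out of reach is approached as far as the arm can. A call with a gripper value outside its range is refused whole. The fingers move at their own pace and stop on an object; the grip force is fixed at half the most. Time passes only in rows, so rows that repeat a pose let the fingers close. It gives the time, the measured TCP pose, the force and the opening at its end, in the units of the state.
- bot.read_state(): the state, without advancing time (a new reading comes with each control period).
- vision.capture(name): name is "scene" or "side" or "wrist"; returns (picture, depth): 420x560x3 uint8, red, green, blue; 420x560 float32, m along the optical axis (not along the pixel's ray), 0 where there is no reading.
- vision.camera_info(name): a dict with "vertical_fov" (degrees; the focal length in pixels is half the picture's height over the tangent of half this angle, whatever the lens; pixels are square), "cx", "cy" (the principal point, pixels), "position" and "rotation" of the camera in the world. Camera axes: x right, y down, z forward; pixel columns grow to the right and rows downward; lengths in m; the calibration is good to about 2 mm. A picture is of the moment at which its call begins: read the wrist's pose just before it. camera_info takes no time and is no camera call; for the wrist camera it gives the pose at the moment of the call.
- bot.hand_in(): hands the job in, once; it reports no verdict.
The state is a dict: "time_s": time; "joint_positions": joint angles; "qvel": joint speeds; "tau": joint torques, N m; "position": TCP position; "tcp_rot": TCP orientation; "force": force on the tool from outside, world axes, zero at the start; "moment": the same for the moment, N m; "opening": opening from 0.0 (shut) to 1.0 (fully open).
Only numpy, scipy, OpenCV 4.12 (cv2) and the standard library are available. Lean on these libraries where they do the work, as an engineer would, in place of code of your own. Each camera call takes 0.05 s, during which the arm holds its last target.

## Working session

There is one attempt and no reset: what is moved stays moved. The work goes in short steps, Python scripts to look and compute and a tool call to move; the robot and the scene stay as the last step left them, time stands still between calls to the robot, and variables do not carry over. Pictures are saved under pics/ and viewed, and the job is handed in when it is done.

Besides the shell and the picture viewer there is one more tool, called after "Request:" as a command line: name --argument value ..., lists and objects as JSON in quotes. jog_arm: Moves the arm, as the interface text tells. Its arguments: {"type":"object","properties":{"rows":{"type":"array"}},"required":["rows"]}

```bash
mkdir -p pics
cat > h.py <<'E'
from rig import bot, vision
import numpy as np, cv2
def cap(n,f):
    i=vision.camera_info(n); p,d=vision.capture(n); cv2.imwrite('pics/'+f+'.png',p[:,:,::-1]); np.savez('pics/'+f+'.npz',p=p,d=d,pos=i['position'],R=i['rotation'],c=[i['cx'],i['cy'],i['vertical_fov']])
    return p,d
def cloud(f):
    z=np.load('pics/'+f+'.npz'); d=z['d']; cx,cy,fov=z['c']; h,w=d.shape; fl=h/2/np.tan(np.radians(fov)/2)
    v,u=np.mgrid[:h,:w]; P=np.stack([(u-cx)/fl*d,(v-cy)/fl*d,d],-1)
    W=P@z['R'].T+z['pos']; W[d==0]=np.nan
    return z['p'],W
E
python3 - <<'E'
from h import *
s=bot.read_state(); print(s)
for n in ['scene','side','wrist']:
    cap(n,n+'0'); print(n,vision.camera_info(n))
E
```

```text
{'time_s': 0.0, 'joint_positions': array([-1.02269357e+01,  3.02785714e+01,  8.21567013e+01, -2.12506674e-03,
        6.76904904e+01, -1.02264660e+01]), 'qvel': array([-0.06475153, -0.04420926,  0.01383584, -0.04382862,  0.06048549,
        0.05856566]), 'tau': array([-5.45745443e-04, -4.40045428e+01, -1.76593530e+01,  6.32597599e-02,
        5.83207863e-02, -1.53719384e-04]), 'position': array([6.24279259e-01, 1.53165195e-04, 2.32574111e-01]), 'tcp_rot': array([[-5.53395416e-06,  9.99997654e-01, -2.16619646e-03],
       [ 9.99999937e-01,  6.30501449e-06,  3.55944578e-04],
       [ 3.55957400e-04, -2.16619435e-03, -9.99997590e-01]]), 'force': array([-0.67034728, -0.7784373 , -0.41920694]), 'moment': array([ 0.04087803, -0.01462987,  0.02632227]), 'opening': 0.9979464818550914}
scene {'vertical_fov': 43.10815975478642, 'cx': 282.3376347142595, 'cy': 207.5713358228909, 'position': array([ 0.35091662, -0.34448028,  0.82373337]), 'rotation': array([[ 7.27173618e-01, -5.93871961e-01,  3.44288575e-01],
       [-6.86453182e-01, -6.29645329e-01,  3.63770241e-01],
       [ 7.46747063e-04, -5.00862110e-01, -8.65526770e-01]])}
side {'vertical_fov': 42.663759857926564, 'cx': 282.12073993211794, 'cy': 210.2441484696338, 'position': array([ 0.60667512, -0.4754305 ,  0.86975423]), 'rotation': array([[ 0.99235563, -0.10376838,  0.06680146],
       [-0.12319172, -0.86518799,  0.48607977],
       [ 0.00735611, -0.49059338, -0.87135757]])}
wrist {'vertical_fov': 63.87088781560688, 'cx': 278.57004194344233, 'cy': 212.48024642948087, 'position': array([0.62403285, 0.08269975, 0.3835946 ]), 'rotation': array([[ 9.99999684e-01,  5.89309397e-04, -5.33684657e-04],
       [ 4.00829747e-04, -9.53399767e-01, -3.01709669e-01],
       [-6.86615171e-04,  3.01709360e-01, -9.53399701e-01]])}
```

View pics/scene0.png

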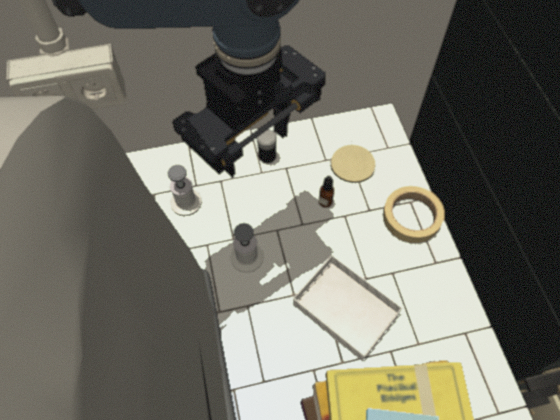

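View pics/side0.png

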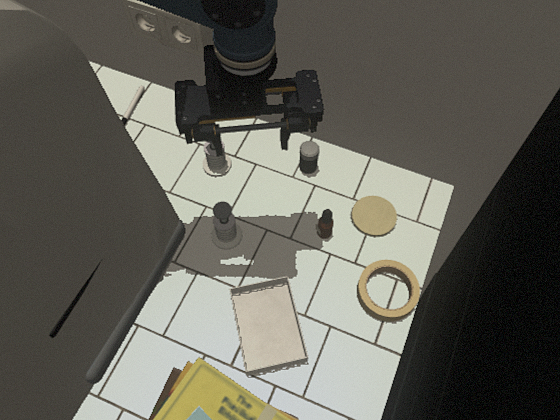

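View pics/wrist0.png

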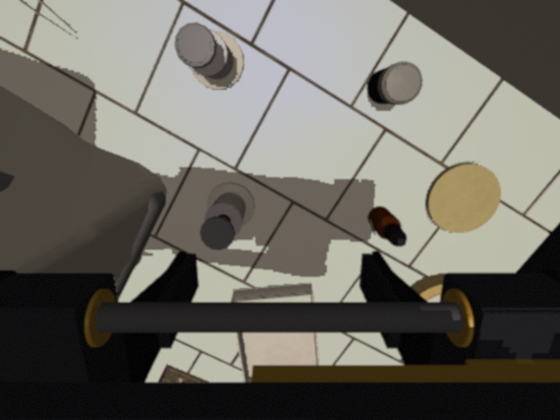

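The dispenser caps are at wrist pixels (196,45) and (217,232). The lens case is at (402,83), the bottle at (388,225) and the tray at side pixel (268,325). Next I localise them in 3D.

Run:
```python
from h import *
def rep(f,box,zl,zh,n):
    p,W=cloud(f); u0,v0,u1,v1=box; w=W[v0:v1,u0:u1].reshape(-1,3); w=w[(w[:,2]>zl)&(w[:,2]<zh)]
    if len(w)<5: print(f,n,'few',len(w));return
    (c,r)=cv2.minEnclosingCircle(w[:,:2].astype(np.float32)); 
    print(f,n,len(w),'med',np.median(w,0).round(4),'circ',np.round(c,4),round(r,4),'z',np.percentile(w[:,2],[1,99]).round(4),'lo',w.min(0).round(3),'hi',w.max(0).round(3))
for n,b in dict(far=(165,10,255,100),near=(190,175,265,255)).items():
    rep('wrist0',b,.09,.12,n+' cap'); rep('wrist0',b,.05,.066,n+' collar');rep('wrist0',b,.003,.02,n+' foot')
rep('wrist0',(360,55,430,115),.055,.07,'case'); rep('wrist0',(365,200,415,250),.03,.1,'bottle')
for f,bs in dict(scene0=dict(far=(160,160,210,220),near=(222,220,272,275),case=(255,125,282,168),bottle=(312,170,342,212)),side0=dict(near=(202,198,250,252),far=(200,145,235,178),case=(295,138,325,178),bottle=(310,203,340,243))).items():
    for n,b in bs.items():
        for z in [(.09,.12),(.05,.066),(.066,.09),(.004,.02)]: rep(f,b,*z,n+str(z))
for f,b in [('scene0',(285,250,410,362)),('side0',(222,270,315,385))]:
    p,W=cloud(f);u0,v0,u1,v1=b;w=W[v0:v1,u0:u1].reshape(-1,3);w=w[(w[:,2]>.022)&(w[:,2]<.036)]
    print(len(w)); print(cv2.minAreaRect((w[:,:2]*1000).astype(np.float32)),w.min(0),w.max(0))
    pts=cv2.boxPoints(cv2.minAreaRect((w[:,:2]*1000).astype(np.float32)));print(pts.round(0).tolist())
```

```text
wrist0 far cap 1473 med [0.5598 0.1271 0.0991] circ [0.5592 0.1273] 0.016 z [0.095  0.1011] lo [0.544 0.112 0.092] hi [0.575 0.143 0.102]
wrist0 far collar 639 med [0.5692 0.1198 0.0595] circ [0.5592 0.1272] 0.0195 z [0.0566 0.0614] lo [0.543 0.108 0.055] hi [0.578 0.146 0.063]
wrist0 far foot 927 med [0.5732 0.1163 0.0065] circ [0.5594 0.1269] 0.0279 z [0.004  0.0194] lo [0.534 0.1   0.003] hi [0.587 0.155 0.02 ]
wrist0 near cap 910 med [ 0.5676 -0.0274  0.0968] circ [ 0.5672 -0.0289] 0.0161 z [0.0914 0.0983] lo [ 0.552 -0.044  0.09 ] hi [ 0.583 -0.013  0.099]
wrist0 near collar 588 med [ 0.5721 -0.0205  0.0595] circ [ 0.5668 -0.0287] 0.0197 z [0.0512 0.0616] lo [ 0.547 -0.043  0.05 ] hi [ 0.586 -0.01   0.062]
wrist0 near foot 755 med [ 0.576  -0.0152  0.0065] circ [ 0.5672 -0.0287] 0.0278 z [0.0039 0.0198] lo [ 0.54  -0.053  0.003] hi [ 0.595 -0.001  0.02 ]
wrist0 case 1416 med [0.733  0.1023 0.0617] circ [0.7342 0.1024] 0.0187 z [0.0561 0.0637] lo [0.716 0.084 0.055] hi [0.752 0.121 0.064]
wrist0 bottle 725 med [ 0.738  -0.038   0.0544] circ [ 0.7413 -0.0425] 0.0144 z [0.0305 0.08
[... 3888 characters left out ...]
-0.053  0.066] hi [ 0.752 -0.038  0.082]
side0 bottle(0.004, 0.02) 60 med [ 0.7393 -0.0559  0.0126] circ [ 0.7414 -0.0468] 0.0146 z [0.0052 0.0198] lo [ 0.728 -0.058  0.005] hi [ 0.755 -0.042  0.02 ]
684
((622.1647338867188, -204.97230529785156), (102.10194396972656, 140.1954803466797), 5.9346513748168945) [ 0.5656986  -0.27931665  0.02200536] [ 0.679172   -0.13125561  0.03383521]
[[564.0, -141.0], [579.0, -280.0], [680.0, -269.0], [666.0, -130.0]]
543
((622.68359375, -207.43008422851562), (100.09510803222656, 140.90365600585938), 5.868351459503174) [ 0.56665456 -0.28176203  0.02200709] [ 0.67901374 -0.13365147  0.03232469]
[[566.0, -142.0], [580.0, -283.0], [680.0, -272.0], [665.0, -132.0]]
```

Run:
```python
from h import *
# arm/instrument points
for f in ['scene0','side0','wrist0']:
    p,W=cloud(f); w=W.reshape(-1,3); ok=~np.isnan(w[:,0]); w=w[ok]
    print(f)
    m=(w[:,2]>.2)
    hi=w[m]
    # grid by x,y : zmin,zmax
    for y0 in np.arange(-.3,.3,.05):
        row=[]
        for x0 in np.arange(.1,.85,.05):
            q=hi[(hi[:,0]>=x0)&(hi[:,0]<x0+.05)&(hi[:,1]>=y0)&(hi[:,1]<y0+.05)]
            row.append('%3d-%3d'%(q[:,2].min()*1000,q[:,2].max()*1000) if len(q)>4 else '   .   ')
        print('%.2f'%y0,' '.join(row))
```

```text
scene0
-0.30    .       .       .       .       .       .       .       .       .       .       .       .       .       .       .   
-0.25    .       .       .    531-573 224-569 200-340    .       .       .       .       .       .       .       .       .   
-0.20    .       .       .       .    348-572 200-526    .       .       .       .       .       .       .       .       .   
-0.15    .       .       .       .    529-572 201-572 200-404    .       .       .       .       .       .       .       .   
-0.10    .       .       .       .       .    412-568 200-537 200-232    .    490-526 486-520    .       .       .       .   
-0.05    .       .       .       .       .    520-548 249-536 200-578 291-561 219-539 302-470 220-440 292-336    .       .   
-0.00    .       .       .       .       .       .       .    541-562 292-336 223-459 391-401 221-335 331-336    .       .   
0.05    .       .       .       .       .       .       .       .       .       .       .       .       .       .       .   
0.10    .       .       .       .       .       .       .       .       .       .     
[... 2737 characters left out ...]
  .       .    200-205 291-303 220-334 301-334 220-334 290-301    .       .   
0.05    .       .       .       .       .       .       .       .       .       .       .       .       .       .       .   
0.10    .       .       .       .       .       .       .       .       .       .       .       .       .       .       .   
0.15    .       .       .       .       .       .       .       .       .       .       .       .       .       .       .   
0.20    .       .       .       .       .       .       .       .       .       .       .       .       .       .       .   
0.25    .       .       .       .       .       .       .       .       .       .       .       .       .       .       .
```

Run:
```python
from h import *
p,W=cloud('side0')
for n,sl in dict(wallL=(slice(20,60),slice(110,185)),wallR=(slice(40,140),slice(340,440)),black=(slice(250,400),slice(470,550))).items():
    w=W[sl].reshape(-1,3); w=w[~np.isnan(w[:,0])]; c=w.mean(0); u,s,vt=np.linalg.svd(w-c,full_matrices=False); print(n,c,vt[2],s[2]/len(w)**.5, w.min(0),w.max(0))
for f,poly in [('scene0',[(0,110),(100,105),(180,230),(215,300),(225,415),(0,415)]),('side0',[(0,30),(70,60),(180,225),(90,375),(0,375)])]:
    p,W=cloud(f); m=np.zeros(p.shape[:2],np.uint8); cv2.fillPoly(m,[np.array(poly)],1)
    w=W[m>0]; w=w[(w[:,2]>.1)]
    print(f,w.min(0),w.max(0))
    for z in np.arange(.1,.6,.05):
        q=w[abs(w[:,2]-z)<.025]
        if len(q)<5: continue
        for y in np.arange(-.3,.15,.05):
            k=q[abs(q[:,1]-y)<.025]
            if len(k): print('z%.2f y%.2f xmax%.3f'%(z,y,k[:,0].max()),end='; ')
        print(' ymax%.3f'%q[:,1].max())
```

```text
wallL [0.45064947 0.33930514 0.13034514] [-0.49602025 -0.80601662 -0.32295685] 0.008983159612488543 [0.34795514 0.25174114 0.01097446] [0.53713284 0.42201595 0.24364263]
wallR [0.8680876  0.1208395  0.17460973] [-5.00240880e-01 -8.65886204e-01  3.79119914e-04] 0.0011352643684196446 [0.78473808 0.0667872  0.00244035] [0.96295136 0.1706731  0.30751149]
black [ 0.87664802 -0.32343209  0.29994602] [ 0.86628412 -0.49953326  0.00428222] 0.00040563967654143313 [ 0.81600036 -0.42689343 -0.01398017] [ 1.00296026 -0.10528831  0.45344635]
scene0 [ 0.2850341  -0.23671898  0.10004385] [0.54323738 0.32014946 0.57325346]
z0.10 y-0.20 xmax0.393; z0.10 y-0.15 xmax0.423; z0.10 y-0.10 xmax0.454; z0.10 y-0.05 xmax0.480; z0.10 y-0.00 xmax0.480;  ymax0.320
z0.15 y-0.20 xmax0.391; z0.15 y-0.15 xmax0.421; z0.15 y-0.10 xmax0.451; z0.15 y-0.05 xmax0.477; z0.15 y-0.00 xmax0.479;  ymax0.270
z0.20 y-0.20 xmax0.385; z0.20 y-0.15 xmax0.415; z0.20 y-0.10 xmax0.444; z0.20 y-0.05 xmax0.471; z0.20 y-0.00 xmax0.475;  ymax0.271
z0.25 y-0.20 xmax0.378; z0.25 y-0.15 xmax0.408; z0.25 y-0.10 xmax0.438; z0.25 y-0.05 xmax0.46
[... 1568 characters left out ...]
.024
z0.25 y-0.30 xmax0.319; z0.25 y-0.25 xmax0.348; z0.25 y-0.20 xmax0.380; z0.25 y-0.15 xmax0.409; z0.25 y-0.10 xmax0.439; z0.25 y-0.05 xmax0.467;  ymax-0.025
z0.30 y-0.25 xmax0.343; z0.30 y-0.20 xmax0.374; z0.30 y-0.15 xmax0.404; z0.30 y-0.10 xmax0.434; z0.30 y-0.05 xmax0.459; z0.30 y-0.00 xmax0.459;  ymax-0.025
z0.35 y-0.25 xmax0.338; z0.35 y-0.20 xmax0.367; z0.35 y-0.15 xmax0.398; z0.35 y-0.10 xmax0.426; z0.35 y-0.05 xmax0.453;  ymax-0.026
z0.40 y-0.20 xmax0.362; z0.40 y-0.15 xmax0.391; z0.40 y-0.10 xmax0.420; z0.40 y-0.05 xmax0.446;  ymax-0.026
z0.45 y-0.15 xmax0.385; z0.45 y-0.10 xmax0.414; z0.45 y-0.05 xmax0.440;  ymax-0.027
z0.50 y-0.10 xmax0.408; z0.50 y-0.05 xmax0.424;  ymax-0.044
```

Run:
```python
from h import *
p,W=cloud('scene0')
for (u,v) in [(130,5),(130,20),(180,5),(90,3),(90,15),(200,20),(245,20),(245,50),(60,5),(270,5),(290,5)]:
    print((u,v),p[v,u],W[v,u].round(3))
p,W=cloud('side0')
for (u,v) in [(240,5),(210,5),(270,5),(240,30),(240,60)]:
    print((u,v),p[v,u],W[v,u].round(3))
```

```text
(130, 5) [44 44 52] [ 0.492 -0.032  0.56 ]
(130, 20) [47 53 58] [ 0.489 -0.032  0.549]
(180, 5) [42 42 48] [ 0.53  -0.039  0.543]
(90, 3) [44 49 54] [ 0.466 -0.027  0.574]
(90, 15) [65 65 64] [ 0.463 -0.026  0.564]
(200, 20) [46 49 52] [ 0.544 -0.041  0.522]
(245, 20) [46 49 51] [ 0.585 -0.049  0.503]
(245, 50) [51 55 61] [ 0.602 -0.024  0.439]
(60, 5) [24 24 29] [0.459 0.016 0.55 ]
(270, 5) [28 24 29] [ 0.607 -0.057  0.511]
(290, 5) [38 39 45] [ 0.63 -0.06  0.5 ]
(240, 5) [ 8 16 14] [ 0.621 -0.063  0.528]
(210, 5) [13 19 15] [ 0.593 -0.057  0.526]
(270, 5) [31 33 35] [ 0.649 -0.065  0.527]
(240, 30) [23 28 25] [ 0.619 -0.059  0.495]
(240, 60) [18 21 24] [ 0.617 -0.035  0.431]
```

Far dispenser is at (0.559, 0.127) and near at (0.567, -0.029). The tray centre is (0.622, -0.206), rotated about 6°. The instrument's corner is at about (0.48, -0.03). I start with the far one: close the fingers and hover over its cap.

Request:
jog_arm --rows '[{"dp": [42,-22,0],"turn": [0,0,0],"grip": 0},{"dp": [85,-44,0],"turn": [0,0,0],"grip": 0},{"dp": [127,-66,0],"turn": [0,0,0],"grip": 0},{"dp": [127,-66,40],"turn": [0,0,0],"grip": 0},{"dp": [127,-66,80],"turn": [0,0,0],"grip": 0},{"dp": [127,-66,110],"turn": [0,0,0],"grip": 0},{"dp": [127,-66,110],"turn": [0,0,0],"grip": 0},{"dp": [127,-66,110],"turn": [0,0,0],"grip": 0}]'

```text
time_s: 0.95
position: [0.559, 0.127, 0.1235]
tcp_rot: [[0.0, 1.0, -0.001], [1.0, -0.0, 0.0], [0.0, -0.001, -1.0]]
force: [0.1, 0.1, 0.8]
opening: 0.36
```

Run:
```python
from h import *
s=bot.read_state(); print({k:np.round(v,3) for k,v in s.items()})
cap('scene','s1');cap('wrist','w1')
```

```text
{'time_s': np.float64(0.95), 'joint_positions': array([1.6360e+00, 3.4817e+01, 9.5140e+01, 2.0000e-03, 5.0100e+01,
       1.6390e+00]), 'qvel': array([-0.159, -2.093, -1.778, -0.127, -0.37 ,  0.123]), 'tau': array([ 1.1500e-01, -4.0891e+01, -1.1713e+01,  5.7000e-02,  1.0900e-01,
       -3.0000e-03]), 'position': array([0.559, 0.127, 0.123]), 'tcp_rot': array([[ 0.   ,  1.   , -0.001],
       [ 1.   , -0.   ,  0.   ],
       [ 0.   , -0.001, -1.   ]]), 'force': array([0.108, 0.084, 0.788]), 'moment': array([-0.018, -0.061, -0.035]), 'opening': np.float64(0.36)}
```

View pics/s1.png

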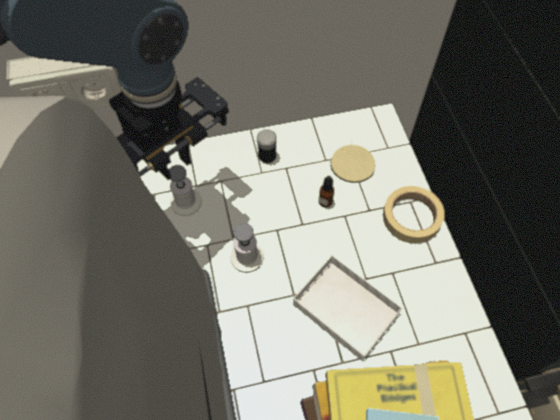

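View pics/w1.png

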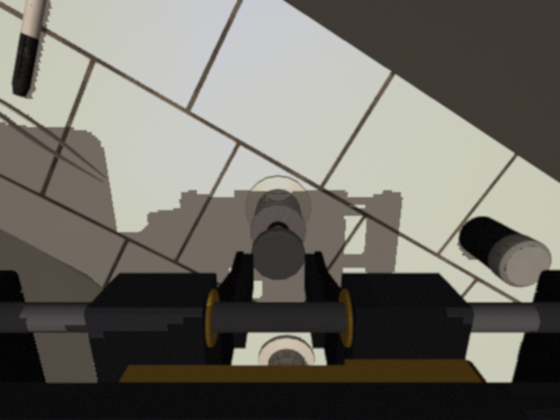

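Request:
jog_arm --rows '[{"dp": [0,0,0],"turn": [0,0,0],"grip": 0},{"dp": [0,0,0],"turn": [0,0,0],"grip": 0},{"dp": [0,0,0],"turn": [0,0,0],"grip": 0},{"dp": [0,0,0],"turn": [0,0,0],"grip": 0},{"dp": [0,0,10],"turn": [0,0,0],"grip": 0},{"dp": [0,0,13],"turn": [0,0,0],"grip": 0},{"dp": [0,0,16],"turn": [0,0,0],"grip": 0},{"dp": [0,0,19],"turn": [0,0,0],"grip": 0},{"dp": [0,0,22],"turn": [0,0,0],"grip": 0}]'

```text
time_s: 1.95
position: [0.5587, 0.127, 0.1013]
tcp_rot: [[-0.0, 1.0, -0.001], [1.0, 0.0, -0.0], [-0.0, -0.001, -1.0]]
force: [-0.8, -0.2, 2.2]
opening: 0.006
```

Request:
jog_arm --rows '[{"dp": [0,0,2],"turn": [0,0,0],"grip": 0},{"dp": [0,0,4],"turn": [0,0,0],"grip": 0}]'

```text
time_s: 2.15
position: [0.5587, 0.127, 0.0973]
tcp_rot: [[-0.0, 1.0, -0.001], [1.0, 0.0, -0.0], [-0.0, -0.001, -1.0]]
force: [-2.1, -0.9, 8.8]
opening: 0.007
```

Request:
jog_arm --rows '[{"dp": [0,0,2],"turn": [0,0,0],"grip": 0},{"dp": [0,0,4],"turn": [0,0,0],"grip": 0}]'

```text
time_s: 2.35
position: [0.559, 0.127, 0.0971]
tcp_rot: [[-0.0, 1.0, 0.0], [1.0, 0.0, -0.0], [-0.0, 0.0, -1.0]]
force: [-9.5, -1.9, 37.5]
opening: 0.006
```

Request:
jog_arm --rows '[{"dp": [0,0,1.5],"turn": [0,0,0],"grip": 0},{"dp": [0,0,3],"turn": [0,0,0],"grip": 0}]'

```text
time_s: 2.55
position: [0.5592, 0.127, 0.097]
tcp_rot: [[-0.001, 1.0, 0.002], [1.0, 0.001, -0.0], [-0.0, 0.002, -1.0]]
force: [-12.2, -1.6, 53.1]
opening: 0.005
```

The far one stops dead at about 14 mm of travel, so it is the sticking dispenser. I sent one step too many and the force rose to 53 N, so I'm backing off.

Request:
jog_arm --rows '[{"dp": [0,0,-8],"turn": [0,0,0],"grip": 0},{"dp": [0,0,-40],"turn": [0,0,0],"grip": 0},{"dp": [0,0,-90],"turn": [0,0,0],"grip": 0},{"dp": [0,0,-90],"turn": [0,0,0],"grip": 0}]'

```text
time_s: 2.95
position: [0.5637, 0.1274, 0.1866]
tcp_rot: [[-0.0, 1.0, 0.014], [1.0, 0.0, 0.001], [0.001, 0.014, -1.0]]
force: [0.7, -0.1, -0.2]
opening: 0.007
```

Run:
```python
from h import *
s=bot.read_state(); print({k:np.round(v,4) for k,v in s.items()})
cap('scene','s2');cap('wrist','w2')
for f,b in [('w2',None),('s2',None)]:
    p,W=cloud(f)
    w=W.reshape(-1,3)
    for c in [(.559,.127),(.567,-.029)]:
        q=w[(np.hypot(w[:,0]-c[0],w[:,1]-c[1])<.03)]
        k=q[(q[:,2]>.068)&(q[:,2]<.11)]; 
        if len(k)>5: print(f,c,np.median(k,0),cv2.minEnclosingCircle(k[:,:2].astype(np.float32)))
        k=q[(q[:,2]>.004)&(q[:,2]<.02)]; 
        if len(k)>5: print('  foot',cv2.minEnclosingCircle(k[:,:2].astype(np.float32)))
```

```text
{'time_s': np.float64(2.95), 'joint_positions': array([1.65630e+00, 2.96665e+01, 9.22855e+01, 1.91000e-02, 5.72332e+01,
       1.63900e+00]), 'qvel': array([-2.1770e-01,  3.8164e+00,  3.8484e+00, -2.5510e-01, -3.5179e+00,
       -2.1000e-03]), 'tau': array([ 3.08100e-01, -4.11845e+01, -1.37943e+01,  5.52000e-02,
        6.10300e-01, -1.05000e-02]), 'position': array([0.5637, 0.1274, 0.1866]), 'tcp_rot': array([[-1.000e-04,  9.999e-01,  1.420e-02],
       [ 1.000e+00,  1.000e-04,  7.000e-04],
       [ 7.000e-04,  1.420e-02, -9.999e-01]]), 'force': array([ 0.6733, -0.1329, -0.191 ]), 'moment': array([-0.0483, -0.0018, -0.0388]), 'opening': np.float64(0.0074)}
w2 (0.559, 0.127) [0.55875324 0.12901259 0.08573932] ((0.5589763522148132, 0.12786753475666046), 0.01589128002524376)
  foot ((0.5589057207107544, 0.12774312496185303), 0.027894070371985435)
w2 (0.567, -0.029) [ 0.5667393  -0.02450426  0.07035404] ((0.5672610998153687, -0.02611348405480385), 0.004509817808866501)
s2 (0.559, 0.127) [0.55876849 0.12656164 0.08590836] ((0.559927225112915, 0.12779052555561066), 0.016393445432186127)
  foot ((0.5598708391189575, 0.1277325600385666), 0.028256023302674294)
s2 (0.567, -0.029) [ 0.56672016 -0.02964014  0.09686212] ((0.5676481127738953, -0.0283976998180151), 0.01650991663336754)
  foot ((0.5668120384216309, -0.028972402215003967), 0.027796603739261627)
```

View pics/s2.png

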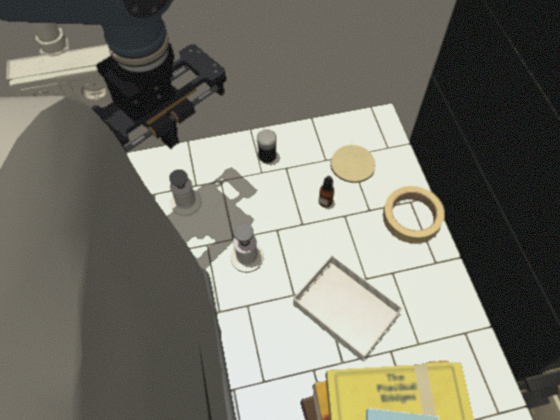

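Run:
```python
from h import *
from scipy.optimize import least_squares
D=[((-10.2269,30.2786,82.1567,67.6905),(.62428,.00015,.23257)),((1.636,34.817,95.140,50.1),(.559,.127,.1234)),((1.6563,29.6665,92.2855,57.2332),(.5637,.1274,.1866))]
p,W=cloud('s1')
for u,v in [(160,38),(145,30),(175,45),(160,20),(155,55)]: print(W[v,u].round(3))
r=np.radians
def f(x):
    L1,L2,h,T,e=x; o=[]
    for q,P in D:
        q=r(q); a=q[1]; b=a+q[2]; c=b+q[3]
        R=L1*np.sin(a)+L2*np.sin(b)+e*np.cos(b)+T*np.sin(c); Z=h+L1*np.cos(a)+L2*np.cos(b)-e*np.sin(b)+T*np.cos(c)
        x_,y_=P[0],P[1]; rr=x_*np.cos(q[0])+y_*np.sin(q[0])
        o+=[R-rr,Z-P[2]]
    return np.array(o+[ (h-.3)*.001,(T-.27)*.001])
s=least_squares(f,[.4,.4,.3,.27,0]); print(s.x,f(s.x)*1000)
```

```text
[0.56  0.068 0.421]
[0.545 0.067 0.441]
[0.575 0.067 0.402]
[0.566 0.07  0.44 ]
[0.548 0.066 0.406]
[0.58768296 0.3918036  0.27071103 0.29079317 0.11395071] [-0.00047743  0.00832115  0.00189337  0.02642989  0.00090178 -0.03472227
 -0.02928897  0.02079317]
```

Run:
```python
from h import *
for f in ['s1','s2']:
    p,W=cloud(f)
    for u in range(5,190,15):
        col=[(v,W[v,u].round(3).tolist()) for v in range(0,75,8) if W[v,u,1]<.14 and W[v,u,2]>.3]
        if col: print(f,u,col[0],col[len(col)//2],col[-1])
```

```text
s1 5 (0, [0.437, 0.08, 0.53]) (24, [0.427, 0.075, 0.514]) (40, [0.422, 0.083, 0.495])
s1 20 (0, [0.446, 0.069, 0.531]) (24, [0.436, 0.067, 0.514]) (48, [0.427, 0.067, 0.493])
s1 35 (0, [0.457, 0.069, 0.525]) (32, [0.445, 0.069, 0.499]) (56, [0.435, 0.068, 0.478])
s1 50 (0, [0.468, 0.069, 0.519]) (32, [0.457, 0.069, 0.491]) (56, [0.447, 0.07, 0.468])
s1 65 (0, [0.481, 0.07, 0.512]) (32, [0.469, 0.069, 0.484]) (56, [0.46, 0.069, 0.461])
s1 80 (0, [0.494, 0.07, 0.504]) (32, [0.482, 0.069, 0.476]) (56, [0.473, 0.069, 0.452])
s1 95 (0, [0.507, 0.071, 0.497]) (32, [0.496, 0.071, 0.466]) (64, [0.483, 0.069, 0.434])
s1 110 (0, [0.521, 0.072, 0.488]) (32, [0.51, 0.07, 0.458]) (64, [0.498, 0.07, 0.423])
s1 125 (0, [0.535, 0.071, 0.481]) (40, [0.523, 0.071, 0.44]) (72, [0.528, 0.116, 0.357])
s1 140 (0, [0.551, 0.071, 0.473]) (40, [0.537, 0.068, 0.432]) (72, [0.539, 0.099, 0.361])
s1 155 (0, [0.567, 0.071, 0.464]) (40, [0.553, 0.067, 0.423]) (72, [0.556, 0.095, 0.353])
s1 170 (0, [0.586, 0.075, 0.451]) (40, [0.571, 0.067, 0.412]) (72, [0.578, 0.1, 0.334])
s1 185 (16, [0.598, 0.073, 0.425]) (32, 
[... 407 characters left out ...]
(0, [0.481, 0.069, 0.512]) (8, [0.478, 0.07, 0.505]) (8, [0.478, 0.07, 0.505])
s2 80 (0, [0.494, 0.071, 0.504]) (8, [0.49, 0.069, 0.499]) (16, [0.488, 0.071, 0.49])
s2 95 (0, [0.507, 0.071, 0.497]) (16, [0.502, 0.071, 0.482]) (24, [0.499, 0.072, 0.473])
s2 110 (0, [0.521, 0.071, 0.489]) (32, [0.528, 0.118, 0.416]) (72, [0.519, 0.14, 0.345])
s2 125 (0, [0.533, 0.066, 0.485]) (40, [0.537, 0.105, 0.408]) (72, [0.529, 0.119, 0.354])
s2 140 (0, [0.548, 0.066, 0.477]) (40, [0.549, 0.095, 0.407]) (72, [0.541, 0.103, 0.357])
s2 155 (0, [0.565, 0.068, 0.467]) (40, [0.567, 0.095, 0.396]) (72, [0.555, 0.093, 0.355])
s2 170 (0, [0.583, 0.07, 0.456]) (56, [0.585, 0.102, 0.354]) (72, [0.573, 0.09, 0.345])
```

Run:
```python
import cv2
for f in ['s1','s2']:
    i=cv2.imread(f'pics/{f}.png')[:150,:250]; cv2.imwrite(f'pics/{f}c.png',cv2.resize(cv2.convertScaleAbs(i,alpha=2,beta=20),None,fx=3,fy=3))
```

```text
(no output)
```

View pics/s1c.png

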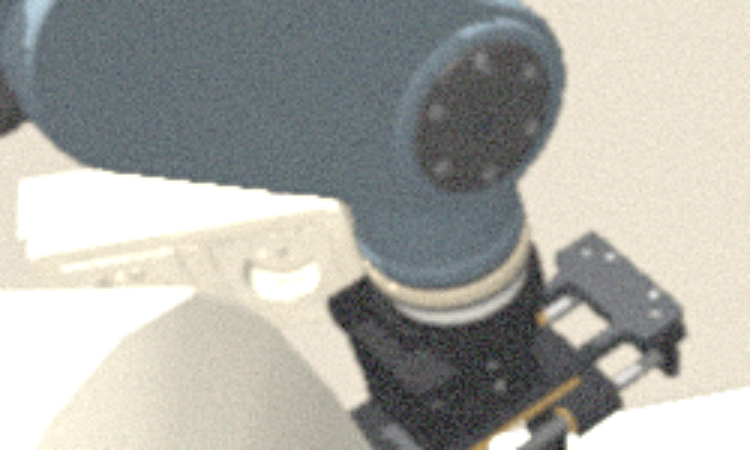

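Request:
jog_arm --rows '[{"dp": [-20,5,-30],"turn": [0,0,8],"grip": 0},{"dp": [-50,10,-40],"turn": [0,0,16],"grip": 0},{"dp": [-80,15,-40],"turn": [0,0,24],"grip": 0},{"dp": [-110,20,-40],"turn": [0,0,30],"grip": 0},{"dp": [-110,20,-40],"turn": [0,0,30],"grip": 0}]'

```text
time_s: 3.55
position: [0.5791, 0.0137, 0.2186]
tcp_rot: [[0.504, 0.863, -0.002], [0.863, -0.504, -0.001], [-0.002, -0.001, -1.0]]
force: [-0.0, 0.5, 0.2]
opening: 0.006
```

Request:
jog_arm --rows '[{"dp": [0,0,0],"turn": [0,-8,0],"grip": 0},{"dp": [0,0,0],"turn": [0,-16,0],"grip": 0},{"dp": [0,0,0],"turn": [0,-25,0],"grip": 0},{"dp": [0,0,0],"turn": [0,-25,0],"grip": 0},{"dp": [0,0,0],"turn": [0,-25,0],"grip": 0}]'

```text
time_s: 4.05
position: [0.5781, 0.0184, 0.2184]
tcp_rot: [[0.449, 0.867, -0.214], [0.787, -0.498, -0.365], [-0.423, -0.004, -0.906]]
force: [0.8, -0.5, -0.1]
opening: 0.003
```

```bash
cat >> h.py <<'E'
def st():
    s=bot.read_state(); print('t',s['time_s'],'q',np.round(s['joint_positions'],2),'p',np.round(s['position'],4),'F',np.round(s['force'],1),'op',round(float(s['opening']),3)); print(np.round(s['tcp_rot'],4).tolist()); return s
def dp(s,d): return np.round(np.array(s['tcp_rot']).T@np.array(d)*1000,1)
E
python3 - <<'E'
from h import *
s=st(); print('full',dp(s,np.array([.565,-.032,.125])-s['position']),'down10',dp(s,[0,0,-.01]))
cap('scene','s3')
E
```

```text
t 4.05 q [  1.32  35.08  80.14 -21.47  79.31  37.85] p [0.5781 0.0184 0.2184] F [ 0.8 -0.5 -0.1] op 0.003
[[0.4494, 0.8674, -0.2136], [0.7871, -0.4976, -0.3646], [-0.4226, -0.0042, -0.9063]]
full [ -6.1  14.1 105.8] down10 [4.2 0.  9.1]
```

View pics/s3.png

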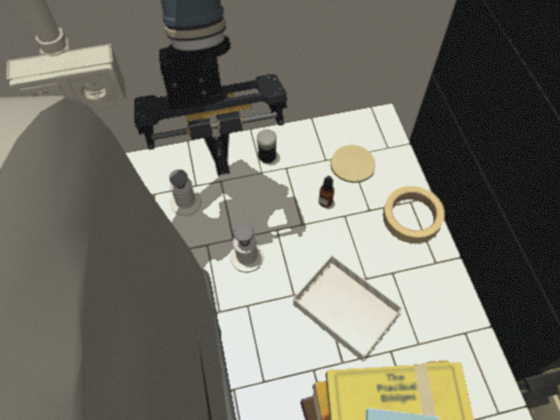

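Request:
jog_arm --rows '[{"dp": [-2,5,35],"turn": [0,0,0],"grip": 0},{"dp": [-4,10,70],"turn": [0,0,0],"grip": 0},{"dp": [-6,14,105],"turn": [0,0,0],"grip": 0},{"dp": [-6,14,105],"turn": [0,0,0],"grip": 0},{"dp": [-6,14,105],"turn": [0,0,0],"grip": 0}]'

```text
time_s: 4.6
position: [0.5658, -0.0339, 0.1285]
tcp_rot: [[0.455, 0.865, -0.212], [0.784, -0.502, -0.365], [-0.422, -0.001, -0.907]]
force: [-0.3, 0.7, 0.5]
opening: 0.005
```

Run:
```python
from h import *
s=st(); cap('scene','s4');cap('side','d4')
import cv2
a=cv2.imread('pics/s4.png')[60:340,100:400];b=cv2.imread('pics/d4.png')[60:340,130:430]
cv2.imwrite('pics/c4.png',cv2.resize(np.hstack([a,b]),(800,373)))
```

```text
t 4.6 q [ -3.44  40.22  86.97 -24.23  66.62  39.13] p [ 0.5658 -0.0339  0.1285] F [-0.3  0.7  0.5] op 0.005
[[0.4548, 0.8649, -0.2122], [0.7843, -0.5019, -0.3647], [-0.422, -0.0005, -0.9066]]
```

View pics/c4.png

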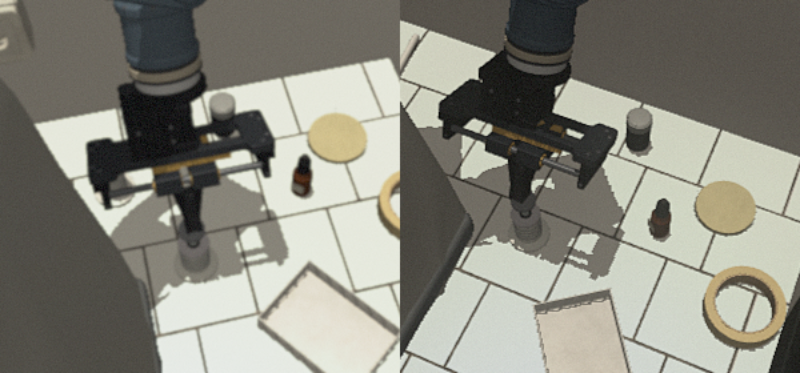

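Request:
jog_arm --rows '[{"dp": [6.3,0,13.6],"turn": [0,0,0],"grip": 0},{"dp": [8,0,17.2],"turn": [0,0,0],"grip": 0},{"dp": [9.5,0,20.4],"turn": [0,0,0],"grip": 0},{"dp": [11,0,23.6],"turn": [0,0,0],"grip": 0},{"dp": [12.7,0,27.2],"turn": [0,0,0],"grip": 0}]'

```text
time_s: 5.2
position: [0.5669, -0.0329, 0.098]
tcp_rot: [[0.453, 0.866, -0.21], [0.785, -0.5, -0.366], [-0.422, 0.001, -0.907]]
force: [0.5, -0.2, 3.4]
opening: 0.005
```

Request:
jog_arm --rows '[{"dp": [1.3,0,2.7],"turn": [0,0,0],"grip": 0},{"dp": [2.5,0,5.4],"turn": [0,0,0],"grip": 0},{"dp": [3.8,0,8.2],"turn": [0,0,0],"grip": 0}]'

```text
time_s: 5.5
position: [0.5662, -0.0331, 0.0886]
tcp_rot: [[0.453, 0.866, -0.211], [0.785, -0.5, -0.366], [-0.423, 0.0, -0.906]]
force: [2.0, -0.0, 2.7]
opening: 0.004
```

Request:
jog_arm --rows '[{"dp": [0.8,0,1.8],"turn": [0,0,0],"grip": 0},{"dp": [1.3,0,2.7],"turn": [0,0,0],"grip": 0}]'

```text
time_s: 5.7
position: [0.566, -0.0331, 0.0856]
tcp_rot: [[0.453, 0.866, -0.212], [0.785, -0.5, -0.366], [-0.423, -0.0, -0.906]]
force: [1.3, 0.6, 2.1]
opening: 0.004
```

Request:
jog_arm --rows '[{"dp": [0.4,0,0.9],"turn": [0,0,0],"grip": 0},{"dp": [0.8,0,1.8],"turn": [0,0,0],"grip": 0}]'

```text
time_s: 5.9
position: [0.5661, -0.0332, 0.0841]
tcp_rot: [[0.453, 0.866, -0.212], [0.785, -0.5, -0.366], [-0.423, -0.0, -0.906]]
force: [1.1, 2.0, 6.7]
opening: 0.006
```

The force rose at z=0.084, so the cap is on its collar. I'll retreat straight up and check.

Request:
jog_arm --rows '[{"dp": [-8,0,-18],"turn": [0,0,0],"grip": 0},{"dp": [-25,0,-55],"turn": [0,0,0],"grip": 0},{"dp": [-42,0,-91],"turn": [0,0,0],"grip": 0},{"dp": [-50,0,-127],"turn": [0,0,0],"grip": 0},{"dp": [-50,0,-127],"turn": [0,0,0],"grip": 0.5}]'

```text
time_s: 6.4
position: [0.573, -0.0256, 0.2249]
tcp_rot: [[0.457, 0.866, -0.203], [0.785, -0.5, -0.367], [-0.419, 0.008, -0.908]]
force: [-0.1, -0.5, -0.7]
opening: 0.036
```

Run:
```python
from h import *
s=st(); cap('scene','s5')
p,W=cloud('s5'); w=W.reshape(-1,3)
for c in [(.559,.127),(.567,-.029)]:
    q=w[(np.hypot(w[:,0]-c[0],w[:,1]-c[1])<.03)]
    k=q[(q[:,2]>.064)&(q[:,2]<.11)]
    if len(k)>5: print(c,np.median(k,0),np.percentile(k[:,2],[50,90]),cv2.minEnclosingCircle(k[:,:2].astype(np.float32)))
    k=q[(q[:,2]>.004)&(q[:,2]<.02)]; print('  foot',cv2.minEnclosingCircle(k[:,:2].astype(np.float32)))
```

```text
t 6.4 q [ -2.6   33.49  82.14 -22.66  76.99  35.12] p [ 0.573  -0.0256  0.2249] F [-0.1 -0.5 -0.7] op 0.036
[[0.4568, 0.8662, -0.2027], [0.7848, -0.4997, -0.3666], [-0.4188, 0.0084, -0.908]]
(0.559, 0.127) [0.55850046 0.12642873 0.08600121] [0.08600121 0.08772773] ((0.5592336654663086, 0.1282341331243515), 0.016512108966708183)
  foot ((0.5592288374900818, 0.12742462754249573), 0.02808397449553013)
(0.567, -0.029) [ 0.56673013 -0.02921368  0.06992343] [0.06992343 0.07188465] ((0.5679789781570435, -0.02870466560125351), 0.016569428145885468)
  foot ((0.5672363042831421, -0.028985178098082542), 0.028411686420440674)
```

View pics/s5.png

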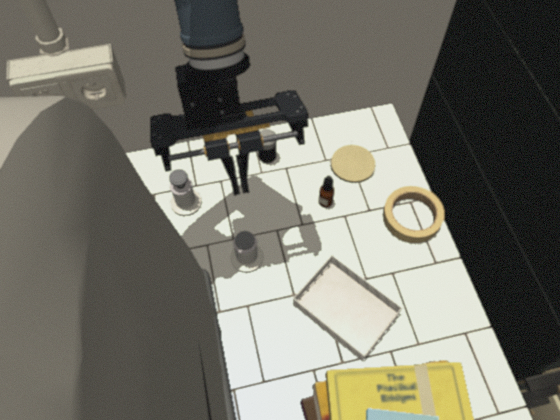

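```bash
cat > kin.py <<'E'
import numpy as np
from scipy.optimize import least_squares
D=[((-10.2269,30.2786,82.1567),(.62428,.00015,.23257),(-.0022,.0004,-1)),((1.636,34.817,95.140),(.559,.127,.1234),(-.001,0,-1)),((1.6563,29.6665,92.2855),(.5637,.1274,.1866),(.0142,.0007,-.9999)),
((1.32,35.08,80.14),(.5781,.0184,.2184),(-.2136,-.3646,-.9063)),((-3.44,40.22,86.97),(.5658,-.0339,.1285),(-.2122,-.3647,-.9066)),((-2.6,33.49,82.14),(.573,-.0256,.2249),(-.2027,-.3666,-.908))]
def f(x):
    L1,L2,h,T,e,d=x;o=[]
    for q,P,z in D:
        q=np.radians(q);W=np.array(P)-T*np.array(z);a=q[1];b=a+q[2];c,s=np.cos(q[0]),np.sin(q[0])
        R=L1*np.sin(a)+L2*np.sin(b)+e*np.cos(b);Z=h+L1*np.cos(a)+L2*np.cos(b)-e*np.sin(b)
        o+=[c*W[0]+s*W[1]-R,-s*W[0]+c*W[1]-d,Z-W[2]]
    return np.array(o)
S=least_squares(f,[.5,.4,.27,.297,.05,.11]);X=S.x
L1,L2,h,T,e,d=X
n1=np.array([.866,-.5]);n2=np.array([.5,.866])
def inst(p):
    p=np.atleast_2d(p);z=p[:,2];t=.11*np.clip(z-.1,0,1)
    A=p[:,:2]@n1;B=p[:,:2]@n2
    return np.max([A-(.449-t),(.227+t)-A,B-(.228-t),-.053+t-B,z-.575],0)
def wallc(p): return .539-np.atleast_2d(p)[:,:2]@n2
def arm(P,z):
    W=np.array(P)-T*np.array(z);rho=np.hypot(W[0],W[1]);q1=np.arctan2(W[1],W[0])-np.arcsin(d/rho)
    R=np.sqrt(rho**2-d*d);Z=W[2]-h;M=np.hypot(L2,e);g=np.hypot(R,Z)
    if g>L1+M: return None
    al=np.arccos((L1**2+g*g-M*M)/(2*L1*g));a=np.arctan2(R,Z)-al
    E=np.array([L1*np.sin(a),L1*np.cos(a)]);v=np.array([R,Z])-E
    b=np.arctan2(v[0],v[1])-np.arctan2(e,L2) if 0 else None
    # M vec = L2*(sb,cb)+e*(cb,-sb): angle from vertical = b+atan2(e,L2)
    b=np.arctan2(v[0],v[1])-np.arctan2(e,L2)
    def w(r,zz): return np.array([np.cos(q1)*r-np.sin(q1)*d,np.sin(q1)*r+np.cos(q1)*d,zz+h])
    F0=np.array([R,Z])-L2*np.array([np.sin(b),np.cos(b)])
    return dict(q=np.degrees([q1,a,b-a]),W=W,fore=(w(R,Z),w(*F0)),up=(w(0,0),w(*E)))
def tool(th,az,jawflip=0):
    a=np.radians(az);t=np.radians(th);u=np.array([np.cos(a),np.sin(a),0])
    z=-u*np.sin(t)-np.array([0,0,np.cos(t)]);x=u*np.cos(t)-np.array([0,0,np.sin(t)]);y=np.cross(z,x)
    return np.stack([x,y,z],1)
def clear(P,R):
    k=arm(P,R[:,2])
    if k is None:return None
    s=np.linspace(0,1,40)[:,None]
    fo=k['fore'][0]*(1-s)+k['fore'][1]*s;up=k['up'][0]*(1-s)+k['up'][1]*s
    g=np.array([(x,y,zz) for x in(-.0375,0,.0375) for y in np.linspace(-.095,.095,9) for zz in(-.059,-.1,-.15)])@R.T+P
    return k['q'].round(1),'W',k['W'].round(3),'fore',round(inst(fo).min()-.055,3),'up',round(inst(up).min()-.06,3),'body',round(inst(g).min(),3),'wall',round(min(wallc(g).min(),wallc(k['W'])[0]-.065),3),'bodyz',round(g[:,2].min(),3)
E
python3 - <<'E'
from kin import *
print(X.round(4),np.abs(S.fun).max())
print('press near',clear(np.array([.566,-.033,.084]),tool(25,60)))
for P in [(.631,-.175,.04),(.622,-.206,.04)]:
  for az in (60,80,100,30):
    for th in (0,20,30,40,50): print(P,az,th,clear(np.array(P),tool(th,az)))
E
```

```text
[0.5879 0.3918 0.2743 0.2944 0.1142 0.111 ] 5.5851755851515916e-05
press near (array([-3.3, 43.9, 88. ]), 'W', array([0.628, 0.075, 0.351]), 'fore', np.float64(0.021), 'up', np.float64(0.001), 'body', np.float64(0.023), 'wall', np.float64(0.095), 'bodyz', np.float64(0.122))
(0.631, -0.175, 0.04) 60 0 (array([-25.3,  46.5,  84.8]), 'W', array([ 0.631, -0.175,  0.334]), 'fore', np.float64(-0.07), 'up', np.float64(-0.07), 'body', np.float64(0.09), 'wall', np.float64(0.31), 'bodyz', np.float64(0.099))
(0.631, -0.175, 0.04) 60 20 (array([-16.6,  49.7,  79.8]), 'W', array([ 0.681, -0.088,  0.317]), 'fore', np.float64(-0.037), 'up', np.float64(-0.06), 'body', np.float64(0.09), 'wall', np.float64(0.209), 'bodyz', np.float64(0.083))
(0.631, -0.175, 0.04) 60 30 (array([-12.9,  52.6,  76.8]), 'W', array([ 0.705, -0.048,  0.295]), 'fore', np.float64(-0.012), 'up', np.float64(-0.045), 'body', np.float64(0.09), 'wall', np.float64(0.163), 'bodyz', np.float64(0.072))
(0.631, -0.175, 0.04) 60 40 (array([-9.7, 56. , 73.5]), 'W', array([ 0.726, -0.011,  0.266]), 'fore', np.float64(0.011), 'up', np.floa
[... 7712 characters left out ...]
))
(0.622, -0.206, 0.04) 30 30 (array([-18.4,  55.9,  67.2]), 'W', array([ 0.749, -0.132,  0.295]), 'fore', np.float64(-0.044), 'up', np.float64(-0.074), 'body', np.float64(0.11), 'wall', np.float64(0.214), 'bodyz', np.float64(0.072))
(0.622, -0.206, 0.04) 30 40 (array([-16.1,  60.2,  61. ]), 'W', array([ 0.786, -0.111,  0.266]), 'fore', np.float64(-0.026), 'up', np.float64(-0.066), 'body', np.float64(0.116), 'wall', np.float64(0.178), 'bodyz', np.float64(0.061))
(0.622, -0.206, 0.04) 30 50 (array([-14.3,  64.9,  55. ]), 'W', array([ 0.817, -0.093,  0.229]), 'fore', np.float64(-0.012), 'up', np.float64(-0.061), 'body', np.float64(0.122), 'wall', np.float64(0.146), 'bodyz', np.float64(0.049))
```

Run:
```python
from h import *
from kin import *
p,W=cloud('s5'); m=np.zeros(p.shape[:2],np.uint8); cv2.fillPoly(m,[np.array([(0,95),(60,95),(110,120),(160,220),(205,300),(225,415),(0,415)])],1)
w=W[m>0]; w=w[w[:,2]>.1]
print(w[:,2].max(), inst(w).max(), inst(w).min(), np.percentile(inst(w),[5,50,95]))
hi=w[w[:,2]>.5]
for A in np.arange(.22,.46,.03):
    for B in np.arange(-.08,.24,.04):
        k=hi[(abs(hi[:,:2]@n1-A)<.015)&(abs(hi[:,:2]@n2-B)<.02)]
        if len(k): print('A%.2f B%.2f z%.3f'%(A,B,k[:,2].max()),end=' ')
    print()
for P in [(.631,-.175,.04),(.63,-.168,.04)]:
  for az in (70,80,90,100):
    for th in (45,50,55,60): 
      k=arm(P,tool(th,az)[:,2]);s=np.linspace(0,1,40)[:,None];up=k['up'][0]*(1-s)+k['up'][1]*s;i=inst(up);j=i.argmin();fo=k['fore'][0]*(1-s)+k['fore'][1]*s;i2=inst(fo);j2=i2.argmin()
      print(P,az,th,'up',up[j].round(3),i[j].round(3),'fo',fo[j2].round(3),i2[j2].round(3),'elbow',k['up'][1].round(3),k['q'].round(1),clear(np.array(P),tool(th,az))[-1])
```

```text
0.5727043564171894 0.3249571966511505 -0.031242779292631556 [-0.02663197 -0.01847824  0.03644812]




A0.34 B0.12 z0.564 A0.34 B0.16 z0.550 A0.34 B0.20 z0.527 
A0.37 B-0.04 z0.572 A0.37 B0.00 z0.572 A0.37 B0.04 z0.572 A0.37 B0.08 z0.573 A0.37 B0.12 z0.565 A0.37 B0.16 z0.549 A0.37 B0.20 z0.524 
A0.40 B0.00 z0.501 A0.40 B0.04 z0.506 A0.40 B0.08 z0.505 A0.40 B0.12 z0.501 


(0.631, -0.175, 0.04) 70 45 up [0.313 0.071 0.475] 0.033 fo [0.421 0.057 0.518] 0.078 elbow [0.499 0.047 0.601] [-7.4 56.2 77.4] 0.055
(0.631, -0.175, 0.04) 70 50 up [0.317 0.078 0.465] 0.038 fo [0.429 0.066 0.503] 0.088 elbow [0.508 0.058 0.584] [-6.  58.2 76.1] 0.049
(0.631, -0.175, 0.04) 70 55 up [0.309 0.085 0.447] 0.04 fo [0.437 0.075 0.486] 0.098 elbow [0.518 0.068 0.567] [-4.8 60.2 74.8] 0.043
(0.631, -0.175, 0.04) 70 60 up [0.314 0.091 0.435] 0.044 fo [0.445 0.082 0.468] 0.106 elbow [0.527 0.077 0.547] [-3.7 62.3 73.4] 0.037
(0.631, -0.175, 0.04) 80 45 up [0.318 0.073 0.493] 0.037 fo [0.405 0.062 0.538] 0.077 elbow [0.489 0.052 0.615] [-7.  54.6 83.1] 0.055
(0.631, -0.175, 0.04) 80 50 up [0.311 0.082 0.474] 0
[... 2873 characters left out ...]
1 0.595] [-3.5 56.9 88. ] 0.043
(0.63, -0.168, 0.04) 90 60 up [0.314 0.099 0.46 ] 0.055 fo [0.413 0.095 0.513] 0.107 elbow [0.508 0.092 0.577] [-2.2 59.1 87.3] 0.037
(0.63, -0.168, 0.04) 100 45 up [0.32  0.072 0.516] 0.04 fo [0.378 0.064 0.574] 0.069 elbow [0.473 0.052 0.638] [-7.2 51.8 94.5] 0.055
(0.63, -0.168, 0.04) 100 50 up [0.313 0.081 0.497] 0.042 fo [0.386 0.074 0.562] 0.08 elbow [0.482 0.065 0.622] [-5.5 53.7 94.6] 0.049
(0.63, -0.168, 0.04) 100 55 up [0.306 0.09  0.478] 0.048 fo [0.394 0.083 0.549] 0.09 elbow [0.492 0.076 0.606] [-4.1 55.7 94.4] 0.043
(0.63, -0.168, 0.04) 100 60 up [0.311 0.096 0.467] 0.051 fo [0.402 0.092 0.533] 0.1 elbow [0.503 0.087 0.587] [-2.7 57.9 94.1] 0.037
```

```bash
cat >> kin.py <<'E'
from scipy.spatial.transform import Rotation as Ro
def Rm(q,s4=1,s6=1):
    q1,a,q3,q4,q5,q6=q
    return (Ro.from_euler('z',q1,degrees=True)*Ro.from_euler('y',a+q3,degrees=True)*Ro.from_euler('z',s4*q4,degrees=True)*Ro.from_euler('y',q5,degrees=True)*Ro.from_euler('z',s6*q6,degrees=True)*Ro.from_euler('z',90,degrees=True)).as_matrix()
def ik(P,R):
    k=arm(P,R[:,2]); q1,a,q3=k['q']
    A=(Ro.from_euler('z',q1,degrees=True)*Ro.from_euler('y',a+q3,degrees=True)).as_matrix()
    M=A.T@R@Ro.from_euler('z',-90,degrees=True).as_matrix()
    q4,q5,q6=Ro.from_matrix(M).as_euler('ZYZ',degrees=True)
    if q5<0: q4,q5,q6=q4+180,-q5,q6+180
    w=lambda x:(x+180)%360-180
    return np.round([q1,a,q3,w(q4),q5,w(q6)],1)
E
python3 - <<'E'
from kin import *
q=[-3.44,40.22,86.97,-24.23,66.62,39.13]
for s in [(1,1),(1,-1),(-1,1),(-1,-1)]: print(s,Rm(q,*s).round(3).tolist())
print(ik(np.array([.5658,-.0339,.1285]),Rm(q)))
F=np.diag([-1,-1,1.])
for n,P,azs in [('tray',(.63,-.17,.034),(60,70,80,90,100)),('pick',(.559,.1275,.034),(0,-10,-20,-30,-45,-60,-90))]:
  for az in azs:
    for th in (45,55):
      R=tool(th,az); print(n,az,th,ik(np.array(P),R),'flip',ik(np.array(P),R@F),clear(np.array(P),R)[4:])
E
```

```text
(1, 1) [[0.455, 0.865, -0.212], [0.784, -0.502, -0.365], [-0.422, -0.0, -0.907]]
(1, -1) [[-0.754, 0.621, -0.212], [0.651, 0.666, -0.365], [-0.085, -0.413, -0.907]]
(-1, 1) [[0.827, 0.537, -0.167], [0.556, -0.735, 0.387], [0.085, -0.413, -0.907]]
(-1, -1) [[-0.358, 0.919, -0.167], [0.833, 0.395, 0.387], [0.422, -0.0, -0.907]]
[ -3.4  40.2  87.  -24.2  66.6  39.1]
tray 60 45 [ -7.9  58.4  71.9 -42.6  75.3  43. ] flip [  -7.9   58.4   71.9  -42.6   75.3 -137. ] (np.float64(0.024), 'up', np.float64(-0.029), 'body', np.float64(0.087), 'wall', np.float64(0.098), 'bodyz', np.float64(0.049))
tray 60 55 [ -5.5  62.5  68.3 -48.7  83.2  46.1] flip [  -5.5   62.5   68.3  -48.7   83.2 -133.9] (np.float64(0.043), 'up', np.float64(-0.023), 'body', np.float64(0.087), 'wall', np.float64(0.065), 'bodyz', np.float64(0.037))
tray 70 45 [ -7.   56.7  77.5 -48.1  67.7  41. ] flip [  -7.    56.7   77.5  -48.1   67.7 -139. ] (np.float64(0.026), 'up', np.float64(-0.027), 'body', np.float64(0.066), 'wall', np.float64(0.101), 'bodyz', np.float64(0.049))
tray 70 55 [ -4.4  60.7  74.8 -54.7  75.3  45.7] flip [ 
[... 3909 characters left out ...]
.074), 'bodyz', np.float64(0.049))
pick -60 55 [-16.2  59.3  79.8  34.6  87.2 116.9] flip [-16.2  59.3  79.8  34.6  87.2 -63.1] (np.float64(-0.031), 'up', np.float64(-0.066), 'body', np.float64(0.028), 'wall', np.float64(0.08), 'bodyz', np.float64(0.037))
pick -90 45 [-19.5  51.6  99.   50.3  60.  122.3] flip [-19.5  51.6  99.   50.3  60.  -57.7] (np.float64(-0.056), 'up', np.float64(-0.074), 'body', np.float64(0.001), 'wall', np.float64(0.115), 'bodyz', np.float64(0.049))
pick -90 55 [-22.7  55.8  97.6  54.5  68.2 116.4] flip [-22.7  55.8  97.6  54.5  68.2 -63.6] (np.float64(-0.076), 'up', np.float64(-0.093), 'body', np.float64(-0.011), 'wall', np.float64(0.125), 'bodyz', np.float64(0.037))
```

Run:
```python
from kin import *
F=np.diag([-1,-1,1.])
def show(n,P,R):
    print(n,np.round(P,4),ik(np.array(P),R),clear(np.array(P),R)[3:])
show('vert',(.60,.05,.25),tool(0,60))
show('yawed',(.60,.05,.25),tool(0,-15)@F)
R=tool(50,-15)@F
show('tilted',(.60,.05,.25),R)
G=np.array([.559,.1275,.042]);z=R[:,2]
show('above',G+.008*z+[0,0,.12],R); show('pick',G+.008*z,R)
for t in np.linspace(0,1,6):
    az=-15+95*t;Rt=tool(50,az)@F
    Gt=np.array([.559,.1275])*(1-t)+np.array([.632,-.172])*t
    if t<.4: pass
    for zz in (.16,):show('tr%.1f az%.0f'%(t,az),np.r_[Gt,zz]+.008*Rt[:,2],Rt)
Rt=tool(50,80)@F;show('place',np.array([.632,-.172,.045])+.008*Rt[:,2],Rt)
```

```text
vert [0.6  0.05 0.25] [-5.9 27.4 84.4  0.  68.1 24.1] ('fore', np.float64(0.017), 'up', np.float64(0.076), 'body', np.float64(0.101), 'wall', np.float64(0.131), 'bodyz', np.float64(0.309))
yawed [0.6  0.05 0.25] [ -5.9  27.4  84.4   0.   68.1 -80.9] ('fore', np.float64(0.017), 'up', np.float64(0.076), 'body', np.float64(0.057), 'wall', np.float64(0.094), 'bodyz', np.float64(0.309))
tilted [0.6  0.05 0.25] [ -8.4  51.1  52.8   6.2 125.8 -82.1] ('fore', np.float64(0.026), 'up', np.float64(-0.026), 'body', np.float64(0.102), 'wall', np.float64(0.068), 'bodyz', np.float64(0.259))
above [0.5531 0.1291 0.1569] [ -3.   53.1  64.2   9.9 111.8 -78.5] ('fore', np.float64(0.052), 'up', np.float64(-0.007), 'body', np.float64(0.088), 'wall', np.float64(0.023), 'bodyz', np.float64(0.166))
pick [0.5531 0.1291 0.0369] [ -3.   62.   64.5   9.4 102.8 -80.1] ('fore', np.float64(0.06), 'up', np.float64(-0.013), 'body', np.float64(0.074), 'wall', np.float64(0.023), 'bodyz', np.float64(0.046))
tr0.0 az-15 [0.5531 0.1291 0.1549] [ -3.   53.3  64.2   9.9 111.6 -78.6] ('fore', np.float64(0.053), 'up', np.flo
[... 671 characters left out ...]
, 'wall', np.float64(0.009), 'bodyz', np.float64(0.164))
tr0.8 az61 [ 0.6144 -0.1175  0.1549] [  -2.5   50.1   72.5  -43.4   86.7 -139. ] ('fore', np.float64(0.045), 'up', np.float64(-0.002), 'body', np.float64(0.053), 'wall', np.float64(0.043), 'bodyz', np.float64(0.164))
tr1.0 az80 [ 0.6309 -0.178   0.1549] [  -5.8   46.7   82.   -54.9   69.1 -146.5] ('fore', np.float64(0.018), 'up', np.float64(-0.01), 'body', np.float64(0.063), 'wall', np.float64(0.101), 'bodyz', np.float64(0.164))
place [ 0.6309 -0.178   0.0399] [  -5.8   56.5   82.3  -58.6   63.5 -137.2] ('fore', np.float64(0.031), 'up', np.float64(-0.021), 'body', np.float64(0.05), 'wall', np.float64(0.101), 'bodyz', np.float64(0.049))
```

Run:
```python
from h import *
from kin import *
s=st(); print(dp(s,np.array([.58,.06,.27])-s['position']))
T=tool(0,60); R=np.array(s['tcp_rot']); print(np.degrees(Ro.from_matrix(R.T@T).as_rotvec()))
```

```text
t 6.45 q [ -2.62  33.65  82.34 -22.65  76.9   35.14] p [ 0.5713 -0.0256  0.2223] F [-0.5 -0.3 -1. ] op 0.077
[[0.455, 0.866, -0.2072], [0.7849, -0.4999, -0.366], [-0.4205, 0.0039, -0.9073]]
[ 51.1 -35.1 -76.4]
[ 0.22113823 24.86758467 -0.04547571]
```

Request:
jog_arm --rows '[{"dp": [15,-10,-25],"turn": [0,0,0],"grip": 1},{"dp": [30,-20,-50],"turn": [0,8,0],"grip": 1},{"dp": [51,-35,-76],"turn": [0,16,0],"grip": 1},{"dp": [51,-35,-76],"turn": [0,25,0],"grip": 1},{"dp": [51,-35,-76],"turn": [0,25,0],"grip": 1}]'

```text
time_s: 6.95
position: [0.5766, 0.0581, 0.2666]
tcp_rot: [[0.503, 0.865, -0.004], [0.865, -0.503, 0.0], [-0.001, -0.003, -1.0]]
force: [-0.4, -0.6, -0.9]
opening: 0.507
```

Request:
jog_arm --rows '[{"dp": [5,0,0],"turn": [0,0,-8],"grip": 1},{"dp": [10,0,0],"turn": [0,0,-16],"grip": 1},{"dp": [15,0,0],"turn": [0,0,-24],"grip": 1},{"dp": [20,0,0],"turn": [0,0,-32],"grip": 1},{"dp": [25,0,0],"turn": [0,0,-40],"grip": 1},{"dp": [25,0,0],"turn": [0,0,-48],"grip": 1},{"dp": [25,0,0],"turn": [0,0,-56],"grip": 1},{"dp": [25,0,0],"turn": [0,0,-64],"grip": 1},{"dp": [25,0,0],"turn": [0,0,-72],"grip": 1},{"dp": [25,0,0],"turn": [0,0,-80],"grip": 1}]'

```text
time_s: 7.95
position: [0.5905, 0.081, 0.2649]
tcp_rot: [[-0.769, 0.639, -0.007], [0.639, 0.769, -0.002], [0.004, -0.006, -1.0]]
force: [0.1, -0.3, 1.0]
opening: 0.999
```

Request:
jog_arm --rows '[{"dp": [0,0,0],"turn": [0,0,-8],"grip": 1},{"dp": [0,0,0],"turn": [0,0,-16],"grip": 1},{"dp": [0,0,0],"turn": [0,0,-25],"grip": 1},{"dp": [0,0,0],"turn": [0,0,-25],"grip": 1}]'

```text
time_s: 8.35
position: [0.5907, 0.081, 0.2651]
tcp_rot: [[-0.966, 0.259, -0.006], [0.259, 0.966, -0.002], [0.005, -0.003, -1.0]]
force: [-0.0, 0.5, -0.0]
opening: 0.999
```

Run:
```python
from h import *
from kin import *
s=st(); P=np.array([.5531,.1291,.19]);print(dp(s,P-s['position']))
R=np.array(s['tcp_rot']);T=tool(50,-15)@np.diag([-1,-1,1.]); print(np.degrees(Ro.from_matrix(R.T@T).as_rotvec()))
```

```text
t 8.35 q [ -2.87  26.17  84.02  -0.11  70.13 -77.81] p [0.5907 0.081  0.2651] F [-0.   0.5 -0. ] op 0.999
[[-0.9658, 0.2592, -0.0058], [0.2592, 0.9658, -0.0015], [0.0052, -0.003, -1.0]]
[48.4 36.9 75.3]
[-0.15156323 49.70015704 -0.09580128]
```

Request:
jog_arm --rows '[{"dp": [15,12,0],"turn": [0,8,0],"grip": 1},{"dp": [30,24,0],"turn": [0,16,0],"grip": 1},{"dp": [48,37,0],"turn": [0,24,0],"grip": 1},{"dp": [48,37,20],"turn": [0,32,0],"grip": 1},{"dp": [48,37,40],"turn": [0,40,0],"grip": 1},{"dp": [48,37,60],"turn": [0,48,0],"grip": 1},{"dp": [48,37,75],"turn": [0,50,0],"grip": 1},{"dp": [48,37,75],"turn": [0,50,0],"grip": 1},{"dp": [48,37,75],"turn": [0,50,0],"grip": 1}]'

```text
time_s: 9.25
position: [0.5545, 0.1293, 0.1917]
tcp_rot: [[-0.618, 0.26, -0.742], [0.169, 0.966, 0.197], [0.768, -0.003, -0.641]]
force: [-0.6, -0.2, 1.1]
opening: 0.997
```

Run:
```python
from h import *
from kin import *
s=st(); P=np.array([.5531,.1291,.0369]);print(dp(s,P-s['position']), dp(s,[0,0,-.1]))
R=np.array(s['tcp_rot']);T=tool(50,-15)@np.diag([-1,-1,1.]); print(np.degrees(Ro.from_matrix(R.T@T).as_rotvec()), ik(s['position'],R))
cap('scene','s6');cap('wrist','w6');cap('side','d6')
a=cv2.imread('pics/s6.png');b=cv2.imread('pics/d6.png');cv2.imwrite('pics/c6.png',cv2.resize(np.hstack([a,b]),(800,300)))
```

```text
t 9.25 q [ -2.96  51.01  63.04  10.11 115.13 -77.73] p [0.5545 0.1293 0.1917] F [-0.6 -0.2  1.1] op 0.997
[[-0.6183, 0.2596, -0.7418], [0.1686, 0.9657, 0.1974], [0.7677, -0.003, -0.6409]]
[-1.180e+02 -1.000e-01  1.002e+02] [-76.8   0.3  64.1]
[-0.0739974  -0.14405058 -0.16403315] [ -3.   51.   63.   10.1 115.1 -77.7]
```

View pics/c6.png

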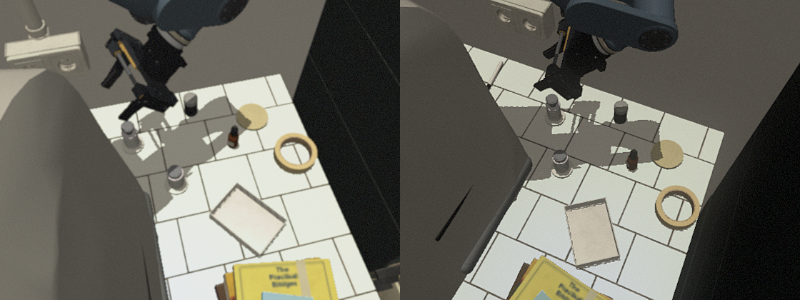

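View pics/w6.png

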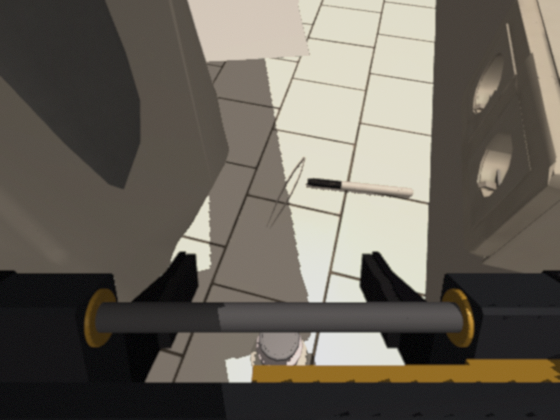

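Run:
```python
from kin import *
F=np.diag([-1,-1,1.])
obs=dict(near=(.567,-.029,.07,.028),case=(.734,.102,.062,.019),bottle=(.741,-.043,.082,.014))
def chk(P,R):
    X,Y,Zz=np.meshgrid(np.linspace(-.0375,.0375,9),np.linspace(-.095,.095,21),np.linspace(-.22,-.059,20));g=np.stack([X,Y,Zz],-1).reshape(-1,3)@R.T+P
    return {k:round(float(np.min(np.maximum(np.hypot(g[:,0]-o[0],g[:,1]-o[1])-o[3],g[:,2]-o[2]))),3) for k,o in obs.items()}
print(chk(np.array([.5531,.1291,.0369]),tool(50,-15)@F)); print(chk(np.array([.6309,-.178,.0399]),tool(50,80)@F))
```

```text
{'near': 0.026, 'case': 0.035, 'bottle': 0.05}
{'near': 0.006, 'case': 0.089, 'bottle': 0.016}
```

Request:
jog_arm --rows '[{"dp": [-20,0,17],"turn": [0,0,0],"grip": 1},{"dp": [-45,0,38],"turn": [0,0,0],"grip": 1},{"dp": [-70,0,59],"turn": [0,0,0],"grip": 1},{"dp": [-90,0,76],"turn": [0,0,0],"grip": 1},{"dp": [-90,0,76],"turn": [0,0,0],"grip": 1},{"dp": [-90,0,76],"turn": [0,0,0],"grip": 1}]'

```text
time_s: 10.0
position: [0.555, 0.1296, 0.0764]
tcp_rot: [[-0.622, 0.259, -0.739], [0.166, 0.966, 0.198], [0.765, 0.0, -0.644]]
force: [0.5, -0.1, 0.1]
opening: 1.001
```

Run:
```python
from h import *
from kin import *
s=st(); P=np.array([.5531,.1291,.0369]);print(dp(s,P-s['position']))
cap('scene','s7');cap('wrist','w7');cap('side','d7')
a=cv2.imread('pics/s7.png')[60:270,100:380];b=cv2.imread('pics/d7.png')[60:270,130:410];cv2.imwrite('pics/c7.png',cv2.resize(np.hstack([a,b]),(800,300)))
```

```text
t 10.0 q [ -2.95  59.    64.45   9.54 105.64 -79.59] p [0.555  0.1296 0.0764] F [ 0.5 -0.1  0.1] op 1.001
[[-0.6218, 0.2586, -0.7392], [0.1664, 0.966, 0.1979], [0.7652, 0.0, -0.6437]]
[-29.1  -0.9  26.7]
```

View pics/c7.png

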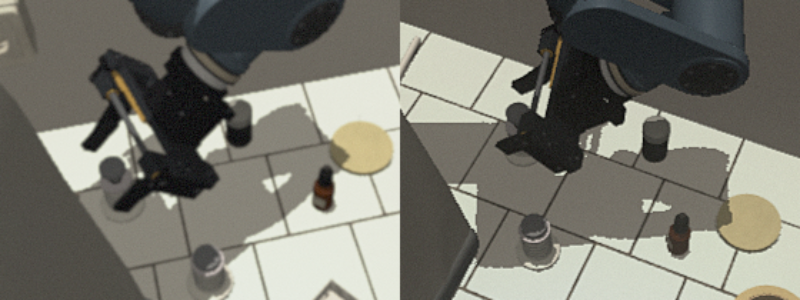

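View pics/w7.png

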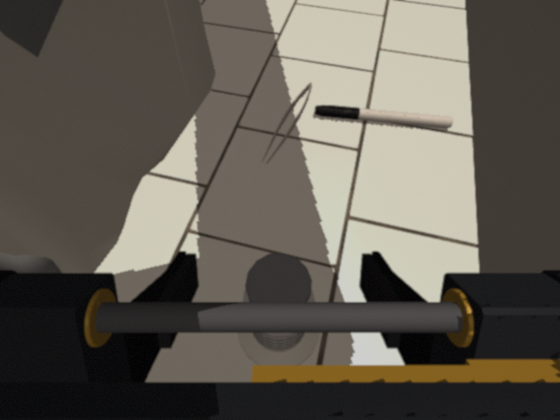

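The dispenser sits centred between the fingers, at about wrist pixel (278,290). Nothing has been touched. I descend the last 40 mm and close.

Request:
jog_arm --rows '[{"dp": [-15,0,13],"turn": [0,0,0],"grip": 1},{"dp": [-29,-1,26.5],"turn": [0,0,0],"grip": 1},{"dp": [-29,-1,26.5],"turn": [0,0,0],"grip": 1},{"dp": [-29,-1,26.5],"turn": [0,0,0],"grip": 0.3},{"dp": [-29,-1,26.5],"turn": [0,0,0],"grip": 0.3},{"dp": [-29,-1,26.5],"turn": [0,0,0],"grip": 0.3},{"dp": [-29,-1,26.5],"turn": [0,0,0],"grip": 0.3},{"dp": [-29,-1,26.5],"turn": [0,0,0],"grip": 0.3},{"dp": [-29,-1,26.5],"turn": [0,0,0],"grip": 0.3},{"dp": [-29,-1,26.5],"turn": [0,0,0],"grip": 0.3}]'

```text
time_s: 11.15
position: [0.5528, 0.1289, 0.0356]
tcp_rot: [[-0.621, 0.259, -0.74], [0.166, 0.966, 0.198], [0.766, 0.0, -0.643]]
force: [0.3, 0.2, 0.6]
opening: 0.445
```

Request:
jog_arm --rows '[{"dp": [0,0,0],"turn": [0,0,0],"grip": 0.3},{"dp": [0,0,0],"turn": [0,0,0],"grip": 0.3},{"dp": [0,0,0],"turn": [0,0,0],"grip": 0.3},{"dp": [0,0,0],"turn": [0,0,0],"grip": 0.3}]'

```text
time_s: 11.55
position: [0.5528, 0.1291, 0.0355]
tcp_rot: [[-0.621, 0.259, -0.74], [0.166, 0.966, 0.199], [0.766, 0.0, -0.643]]
force: [0.9, 0.8, 0.9]
opening: 0.407
```

Run:
```python
from h import *
s=st(); cap('scene','s8');cap('wrist','w8');cap('side','d8')
a=cv2.imread('pics/s8.png')[60:270,100:380];b=cv2.imread('pics/d8.png')[60:270,130:410];cv2.imwrite('pics/c8.png',cv2.resize(np.hstack([a,b]),(800,300)))
```

```text
t 11.55 q [ -3.02  62.04  64.55   9.41 102.62 -80.17] p [0.5528 0.1291 0.0355] F [0.9 0.8 0.9] op 0.407
[[-0.621, 0.259, -0.7398], [0.1661, 0.9659, 0.1987], [0.766, 0.0005, -0.6428]]
```

View pics/c8.png

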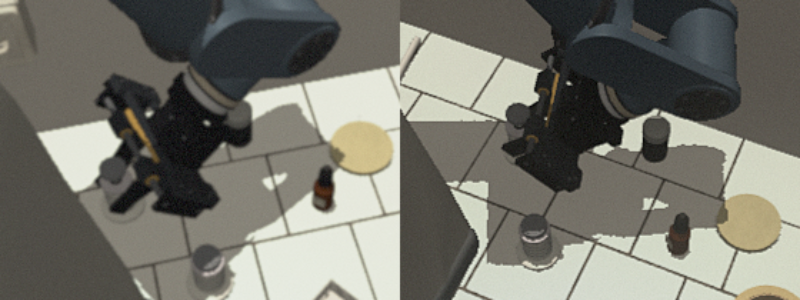

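View pics/w8.png

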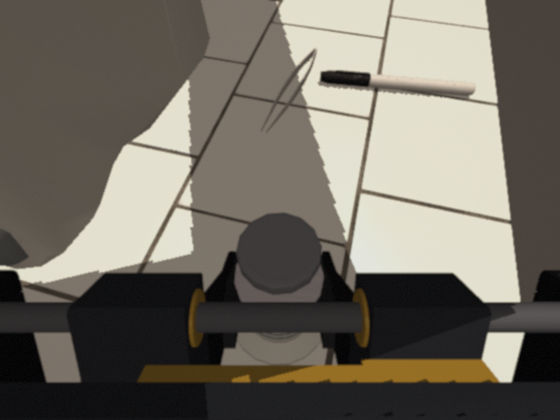

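Request:
jog_arm --rows '[{"dp": [8,0,-6],"turn": [0,0,0],"grip": 0.2},{"dp": [23,0,-19],"turn": [0,0,0],"grip": 0.2},{"dp": [46,0,-38],"turn": [0,0,0],"grip": 0.2},{"dp": [69,0,-58],"turn": [0,0,0],"grip": 0.2},{"dp": [92,0,-77],"turn": [0,0,0],"grip": 0.2},{"dp": [92,0,-77],"turn": [0,0,0],"grip": 0.2},{"dp": [92,0,-77],"turn": [0,0,0],"grip": 0.2}]'

```text
time_s: 12.4
position: [0.553, 0.1286, 0.1558]
tcp_rot: [[-0.623, 0.259, -0.738], [0.167, 0.966, 0.198], [0.764, 0.0, -0.645]]
force: [0.4, 0.3, -3.8]
opening: 0.4
```

Run:
```python
from h import *
from kin import *
s=st(); cap('wrist','w9');cap('side','d9')
R=np.array(s['tcp_rot'])
cur=s['position']-.008*R[:,2]
# plan relative rows from here in tool frame, world yaw axis
def plan(wps):
    for G,az in wps:
        Rt=tool(50,az)@np.diag([-1,-1,1.]); P=np.array(G)+.008*Rt[:,2]
        print(np.round(R.T@(P-s['position'])*1000), np.degrees(Ro.from_matrix(R.T@Rt).as_rotvec()).round(1), ik(P,Rt),clear(P,Rt)[3:])
plan([((.563,.11,.16),-13),((.57,.08,.16),-8),((.578,.05,.16),0),((.584,.02,.16),8),((.59,-.01,.16),16),((.596,-.04,.16),24),((.602,-.06,.16),32),((.607,-.08,.16),40),((.613,-.1,.16),48),((.618,-.12,.16),56),((.625,-.14,.16),64),((.63,-.16,.16),72),((.632,-.172,.16),75)])
```

```text
t 12.4 q [ -3.03  53.09  64.3    9.81 111.51 -78.58] p [0.553  0.1286 0.1558] F [ 0.4  0.3 -3.8] op 0.4
[[-0.6234, 0.2589, -0.7378], [0.1671, 0.9659, 0.1978], [0.7639, 0.0, -0.6454]]
[ -6. -16.  -6.] [ 1.5  0.2 -1.3] [ -3.7  53.6  63.3   7.7 112.6 -81. ] ('fore', np.float64(0.05), 'up', np.float64(-0.01), 'body', np.float64(0.076), 'wall', np.float64(0.033), 'bodyz', np.float64(0.164))
[-16. -43. -17.] [ 5.4  0.2 -4.5] [ -4.5  54.3  61.4   2.9 114.2 -86.5] ('fore', np.float64(0.047), 'up', np.float64(-0.013), 'body', np.float64(0.067), 'wall', np.float64(0.038), 'bodyz', np.float64(0.164))
[-26. -71. -29.] [11.5  0.2 -9.7] [ -4.4  55.1  59.4  -3.7 115.3 -94.4] ('fore', np.float64(0.05), 'up', np.float64(-0.011), 'body', np.float64(0.084), 'wall', np.float64(0.032), 'bodyz', np.float64(0.164))
[-35. -99. -39.] [ 17.6   0.2 -14.8] [  -4.3   55.4   58.7  -10.4  114.9 -102.4] ('fore', np.float64(0.051), 'up', np.float64(-0.012), 'body', np.float64(0.087), 'wall', np.float64(0.03), 'bodyz', np.float64(0.164))
[ -44. -127.  -50.] [ 23.7   0.2 -20. ] [  -4.3   55.4   58.7  -16.8  113.1 -110
[... 1192 characters left out ...]
float64(0.05), 'bodyz', np.float64(0.164))
[ -90. -247. -105.] [ 60.4   0.2 -50.9] [  -4.3   49.8   73.3  -45.8   83.5 -141.6] ('fore', np.float64(0.035), 'up', np.float64(-0.008), 'body', np.float64(0.07), 'wall', np.float64(0.064), 'bodyz', np.float64(0.164))
[ -97. -265. -113.] [ 66.6   0.2 -56. ] [  -5.1   48.3   77.4  -50.2   76.3 -144.6] ('fore', np.float64(0.026), 'up', np.float64(-0.011), 'body', np.float64(0.072), 'wall', np.float64(0.083), 'bodyz', np.float64(0.164))
[-100. -276. -117.] [ 68.9   0.2 -58. ] [  -5.9   47.7   79.   -52.2   73.3 -145.8] ('fore', np.float64(0.02), 'up', np.float64(-0.013), 'body', np.float64(0.072), 'wall', np.float64(0.095), 'bodyz', np.float64(0.164))
```

View pics/d9.png

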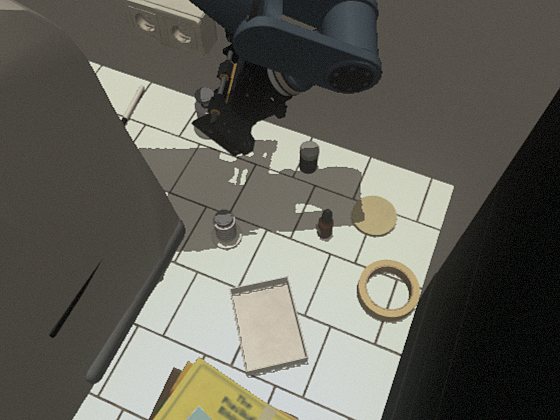

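Grasp held; the wrist force shows the weight. I carry it to the tray while yawing.

Request:
jog_arm --rows '[{"dp": [-6,-16,-6],"turn": [1.5,0,-1.3],"grip": 0.2},{"dp": [-16,-43,-17],"turn": [5.4,0,-4.5],"grip": 0.2},{"dp": [-26,-71,-29],"turn": [11.5,0,-9.7],"grip": 0.2},{"dp": [-35,-99,-39],"turn": [17.6,0,-14.8],"grip": 0.2},{"dp": [-44,-127,-50],"turn": [23.7,0,-20],"grip": 0.2},{"dp": [-53,-156,-61],"turn": [29.8,0,-25.1],"grip": 0.2},{"dp": [-60,-174,-70],"turn": [36,0,-30.3],"grip": 0.2},{"dp": [-67,-193,-78],"turn": [42.1,0,-35.4],"grip": 0.2},{"dp": [-75,-211,-87],"turn": [48.2,0,-40.6],"grip": 0.2}]'

```text
time_s: 13.4
position: [0.6081, -0.1047, 0.151]
tcp_rot: [[-0.423, -0.747, -0.513], [-0.483, 0.665, -0.569], [0.766, 0.007, -0.642]]
force: [-0.5, 0.1, -3.3]
opening: 0.402
```

Run:
```python
from h import *
from kin import *
s=st(); R=np.array(s['tcp_rot'])
for G,az in [((.618,-.12,.16),56),((.625,-.14,.16),64),((.63,-.16,.16),72),((.632,-.172,.16),75)]:
    Rt=tool(50,az)@np.diag([-1,-1,1.]); P=np.array(G)+.008*Rt[:,2]
    print(np.round(R.T@(P-s['position'])*1000), np.degrees(Ro.from_matrix(R.T@Rt).as_rotvec()).round(1))
```

```text
t 13.4 q [  -3.64   52.65   66.56  -37.16   95.85 -133.98] p [ 0.6081 -0.1047  0.151 ] F [-0.5  0.1 -3.3] op 0.402
[[-0.423, -0.7469, -0.5131], [-0.4833, 0.6649, -0.5695], [0.7665, 0.0071, -0.6422]]
[ 10. -18.   6.] [ 6.1 -0.  -4.6]
[ 17. -38.  13.] [12.3  0.  -9.8]
[ 24. -56.  22.] [ 18.4   0.  -14.9]
[ 29. -65.  28.] [ 20.7   0.1 -16.8]
```

Request:
jog_arm --rows '[{"dp": [10,-18,6],"turn": [6.1,0,-4.6],"grip": 0.2},{"dp": [17,-38,13],"turn": [12.3,0,-9.8],"grip": 0.2},{"dp": [24,-56,22],"turn": [18.4,0,-14.9],"grip": 0.2},{"dp": [29,-65,28],"turn": [20.7,0.1,-16.8],"grip": 0.2},{"dp": [29,-65,28],"turn": [20.7,0.1,-16.8],"grip": 0.2},{"dp": [29,-65,28],"turn": [20.7,0.1,-16.8],"grip": 0.2}]'

```text
time_s: 14.0
position: [0.6294, -0.1776, 0.1561]
tcp_rot: [[-0.173, -0.964, -0.203], [-0.618, 0.267, -0.739], [0.767, -0.003, -0.642]]
force: [-0.9, 0.1, -3.4]
opening: 0.405
```

Run:
```python
from h import *
from kin import *
s=st(); R=np.array(s['tcp_rot']); G=s['position']-.008*R[:,2]; print('G',G, 'to target', dp(s,np.array([.632,-.172,.045])-G))
Rt=tool(50,75)@np.diag([-1,-1,1.]);print(np.degrees(Ro.from_matrix(R.T@Rt).as_rotvec()).round(1))
P=np.array([.632,-.172,.043])+.008*Rt[:,2]; print(ik(P,Rt),clear(P,Rt)[3:])
cap('scene','s10');cap('side','d10')
p,W=cloud('s10'); w=W.reshape(-1,3); k=w[(abs(w[:,0]-.622)<.07)&(abs(w[:,1]+.206)<.09)&(w[:,2]>.022)&(w[:,2]<.036)]
print(cv2.minAreaRect((k[:,:2]*1000).astype(np.float32)))
for f in ['s10','d10']:
    p,W=cloud(f);w=W.reshape(-1,3)
    k=w[(np.hypot(w[:,0]-G[0],w[:,1]-G[1])<.025)&(w[:,2]>.17)&(w[:,2]<.22)]
    if len(k)>5: print(f,'cap?',len(k),np.median(k,0),cv2.minEnclosingCircle(k[:,:2].astype(np.float32)))
a=cv2.imread('pics/s10.png')[60:375,100:520];b=cv2.imread('pics/d10.png')[90:405,100:520];cv2.imwrite('pics/c10.png',cv2.resize(np.hstack([a,b]),(800,300)))
```

```text
t 14.0 q [  -5.92   47.66   78.91  -52.03   73.63 -145.47] p [ 0.6294 -0.1776  0.1561] F [-0.9  0.1 -3.4] op 0.405
[[-0.1732, -0.9638, -0.2027], [-0.6183, 0.2666, -0.7393], [0.7666, -0.0027, -0.6421]]
G [ 0.63099215 -0.17165781  0.16124426] to target [-89.1  -0.7  74.7]
[ 0.3 -0.1 -0.4]
[  -5.9   57.4   79.3  -55.1   67.3 -137.2] ('fore', np.float64(0.032), 'up', np.float64(-0.022), 'body', np.float64(0.059), 'wall', np.float64(0.095), 'bodyz', np.float64(0.047))
((622.6100463867188, -204.85073852539062), (101.3251724243164, 140.32737731933594), 6.040772438049316)
s10 cap? 859 [ 0.62529104 -0.17279736  0.20166649] ((0.6310877203941345, -0.17155644297599792), 0.025034094229340553)
d10 cap? 845 [ 0.63067683 -0.17670357  0.18677522] ((0.6310053467750549, -0.17147612571716309), 0.024938559159636497)
```

View pics/c10.png

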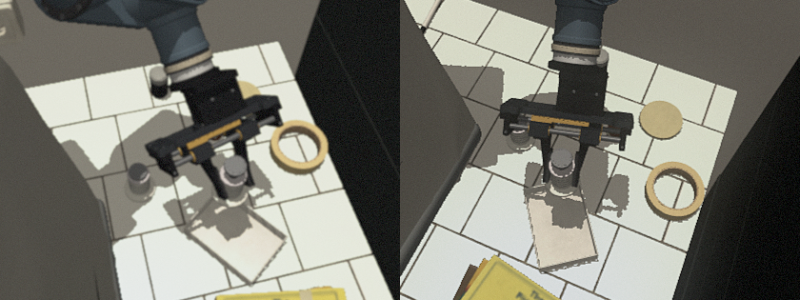

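Run:
```python
from h import *
s=st(); R=np.array(s['tcp_rot']); G=s['position']-.008*R[:,2]
for z in (.12,.08,.055,.048): print(dp(s,np.array([.625,-.175,z])-G))
```

```text
t 14.1 q [  -5.88   47.64   78.83  -52.07   73.61 -145.47] p [ 0.6305 -0.1774  0.1568] F [-0.3 -0.2 -2.6] op 0.404
[[-0.1737, -0.9642, -0.2004], [-0.618, 0.2651, -0.7401], [0.7667, -0.0047, -0.6419]]
[-28.7   6.1  31. ]
[-59.4   6.2  56.7]
[-78.6   6.4  72.7]
[-83.9   6.4  77.2]
```

Request:
jog_arm --rows '[{"dp": [-14,3,15],"turn": [0,0,0],"grip": 0.2},{"dp": [-29,6,31],"turn": [0,0,0],"grip": 0.2},{"dp": [-45,6,44],"turn": [0,0,0],"grip": 0.2},{"dp": [-59,6,57],"turn": [0,0,0],"grip": 0.2},{"dp": [-70,6,65.5],"turn": [0,0,0],"grip": 0.2},{"dp": [-78.5,6,72.5],"turn": [0,0,0],"grip": 0.2},{"dp": [-78.5,6,72.5],"turn": [0,0,0],"grip": 0.2},{"dp": [-78.5,6,72.5],"turn": [0,0,0],"grip": 0.2}]'

```text
time_s: 14.9
position: [0.6242, -0.1817, 0.0514]
tcp_rot: [[-0.174, -0.964, -0.199], [-0.617, 0.264, -0.741], [0.767, -0.006, -0.641]]
force: [0.3, 0.5, -3.5]
opening: 0.401
```

Run:
```python
from h import *
s=st(); R=np.array(s['tcp_rot']); G=s['position']-.008*R[:,2]
print(G,dp(s,np.array([.625,-.175,.0435])-G))
cap('scene','s11');cap('side','d11')
a=cv2.imread('pics/s11.png')[60:375,100:520];b=cv2.imread('pics/d11.png')[90:405,100:520];cv2.imwrite('pics/c11.png',cv2.resize(np.hstack([a,b]),(800,300)))
```

```text
t 14.9 q [  -6.27   56.03   80.45  -55.26   67.39 -137.03] p [ 0.6242 -0.1817  0.0514] F [ 0.3  0.5 -3.5] op 0.401
[[-0.174, -0.9645, -0.1988], [-0.617, 0.2641, -0.7413], [0.7675, -0.0063, -0.641]]
[ 0.62579128 -0.1757422   0.05654436] [-10.3   1.    8. ]
```

View pics/c11.png

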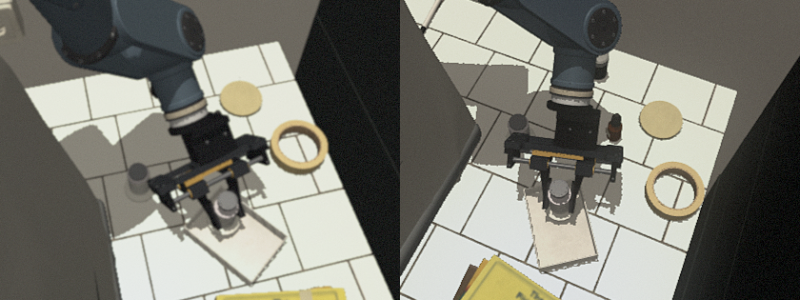

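Request:
jog_arm --rows '[{"dp": [-4,0.5,3.3],"turn": [0,0,0],"grip": 0.2},{"dp": [-8,1,6.6],"turn": [0,0,0],"grip": 0.2},{"dp": [-9.2,1,7.7],"turn": [0,0,0],"grip": 0.2},{"dp": [-9.2,1,7.7],"turn": [0,0,0],"grip": 0.2}]'

```text
time_s: 15.4
position: [0.6226, -0.1813, 0.0387]
tcp_rot: [[-0.173, -0.964, -0.2], [-0.618, 0.264, -0.741], [0.767, -0.005, -0.641]]
force: [-0.4, 1.1, -3.3]
opening: 0.404
```

Request:
jog_arm --rows '[{"dp": [-0.8,0,0.6],"turn": [0,0,0],"grip": 0.2},{"dp": [-0.8,0,0.6],"turn": [0,0,0],"grip": 0.2}]'

```text
time_s: 15.6
position: [0.623, -0.1813, 0.0381]
tcp_rot: [[-0.174, -0.964, -0.199], [-0.617, 0.264, -0.741], [0.767, -0.006, -0.641]]
force: [0.4, -0.3, -3.4]
opening: 0.402
```

Request:
jog_arm --rows '[{"dp": [-0.8,0,0.6],"turn": [0,0,0],"grip": 0.2},{"dp": [-0.8,0,0.6],"turn": [0,0,0],"grip": 0.2}]'

```text
time_s: 15.8
position: [0.6232, -0.1814, 0.0377]
tcp_rot: [[-0.174, -0.964, -0.199], [-0.617, 0.264, -0.741], [0.768, -0.006, -0.641]]
force: [-0.4, -0.8, -1.8]
opening: 0.402
```

Request:
jog_arm --rows '[{"dp": [-0.5,0,0.4],"turn": [0,0,0],"grip": 0.2},{"dp": [-0.5,0,0.4],"turn": [0,0,0],"grip": 0.57},{"dp": [-0.5,0,0.4],"turn": [0,0,0],"grip": 0.57},{"dp": [-0.5,0,0.4],"turn": [0,0,0],"grip": 0.57},{"dp": [-0.5,0,0.4],"turn": [0,0,0],"grip": 0.57},{"dp": [-0.5,0,0.4],"turn": [0,0,0],"grip": 0.57}]'

```text
time_s: 16.4
position: [0.623, -0.1813, 0.0365]
tcp_rot: [[-0.174, -0.964, -0.199], [-0.617, 0.264, -0.741], [0.767, -0.006, -0.641]]
force: [-0.1, 0.1, -0.1]
opening: 0.564
```

Run:
```python
from h import *
s=st();cap('wrist','w12');cap('scene','s12')
a=cv2.imread('pics/s12.png')[150:360,220:500];b=cv2.imread('pics/w12.png');cv2.imwrite('pics/c12.png',np.hstack([cv2.resize(a,(400,300)),cv2.resize(b,(400,300))]))
```

```text
t 16.4 q [  -6.26   57.28   80.48  -55.67   66.67 -135.91] p [ 0.623  -0.1813  0.0365] F [-0.1  0.1 -0.1] op 0.564
[[-0.1739, -0.9644, -0.1991], [-0.6174, 0.2643, -0.7409], [0.7672, -0.0059, -0.6414]]
```

View pics/c12.png

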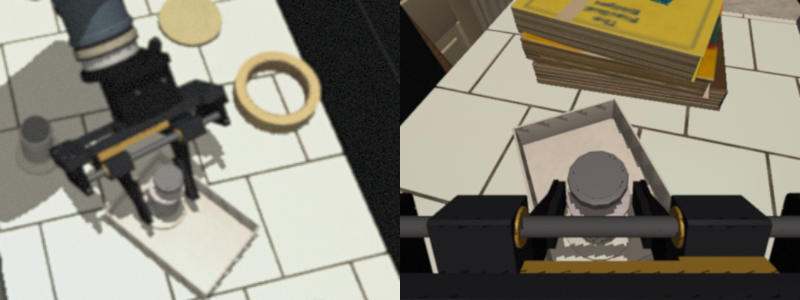

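Request:
jog_arm --rows '[{"dp": [8,0,-6.4],"turn": [0,0,0],"grip": 0.57},{"dp": [20,0,-16],"turn": [0,0,0],"grip": 0.57},{"dp": [35,0,-29],"turn": [0,0,0],"grip": 0.57},{"dp": [54,0,-45],"turn": [0,0,0],"grip": 0.57},{"dp": [77,0,-64],"turn": [0,0,0],"grip": 0.57},{"dp": [100,0,-84],"turn": [0,0,0],"grip": 0.57},{"dp": [100,0,-84],"turn": [0,0,0],"grip": 0.57},{"dp": [100,0,-84],"turn": [0,0,0],"grip": 0.57}]'

```text
time_s: 17.3
position: [0.6229, -0.1807, 0.1697]
tcp_rot: [[-0.177, -0.964, -0.196], [-0.617, 0.264, -0.741], [0.767, -0.01, -0.642]]
force: [-0.5, 0.7, 0.2]
opening: 0.57
```

Run:
```python
from h import *
s=st();cap('side','d13');cap('scene','s13')
for f in ['s13','d13']:
    p,W=cloud(f);w=W.reshape(-1,3)
    for n,c in dict(stuck=(.6255,-.175),near=(.567,-.029),case=(.734,.102),bottle=(.742,-.043)).items():
        q=w[np.hypot(w[:,0]-c[0],w[:,1]-c[1])<.04]
        for lo,hi in ((.066,.11),(.05,.066),(.006,.02)):
            k=q[(q[:,2]>lo)&(q[:,2]<hi)]
            if len(k)>8: 
                cc=cv2.minEnclosingCircle(k[:,:2].astype(np.float32)); print(f,n,lo,len(k),np.round(cc[0],4),round(cc[1],4),'z med/95',np.percentile(k[:,2],[50,95]).round(4))
a=cv2.imread('pics/s13.png')[60:375,100:520];b=cv2.imread('pics/d13.png')[90:405,100:520];cv2.imwrite('pics/c13.png',cv2.resize(np.hstack([a,b]),(800,300)))
```

```text
t 17.3 q [  -6.21   46.1    80.04  -52.27   73.4  -145.69] p [ 0.6229 -0.1807  0.1697] F [-0.5  0.7  0.2] op 0.57
[[-0.1771, -0.9644, -0.1965], [-0.6173, 0.2643, -0.741], [0.7665, -0.0099, -0.6421]]
s13 stuck 0.066 311 [ 0.6251 -0.1745] 0.0162 z med/95 [0.0878 0.0903]
s13 stuck 0.05 239 [ 0.6242 -0.1756] 0.0195 z med/95 [0.0617 0.0642]
s13 stuck 0.006 431 [ 0.6253 -0.1727] 0.0379 z med/95 [0.0092 0.0177]
s13 near 0.066 291 [ 0.5675 -0.0279] 0.0161 z med/95 [0.07   0.0724]
s13 near 0.05 153 [ 0.5674 -0.0283] 0.0195 z med/95 [0.0595 0.0642]
s13 near 0.006 282 [ 0.5673 -0.029 ] 0.0277 z med/95 [0.0078 0.0176]
s13 case 0.05 255 [0.7342 0.1034] 0.0191 z med/95 [0.0611 0.0642]
s13 case 0.006 72 [0.7295 0.0987] 0.0161 z med/95 [0.0135 0.0189]
s13 bottle 0.006 28 [ 0.7403 -0.0499] 0.0106 z med/95 [0.0127 0.017 ]
d13 stuck 0.066 328 [ 0.6254 -0.1775] 0.0159 z med/95 [0.0876 0.0898]
d13 stuck 0.05 206 [ 0.6252 -0.1771] 0.0194 z med/95 [0.061  0.0636]
d13 stuck 0.006 362 [ 0.6216 -0.1717] 0.0351 z med/95 [0.0087 0.0167]
d13 near 0.066 23 [ 0.5669 -0.0305] 0.0154 z med/95 [0.069  0.0717]
d13 near 0.05 46 [ 0.5606 -0.0421] 0.0119 z med/95 [0.0589 0.0658]
d13 near 0.006 175 [ 0.5628 -0.0357] 0.0262 z med/95 [0.0081 0.0175]
d13 case 0.05 261 [0.7362 0.0995] 0.0195 z med/95 [0.0608 0.0636]
d13 case 0.006 12 [0.7478 0.0904] 0.0063 z med/95 [0.0131 0.0187]
```

View pics/c13.png

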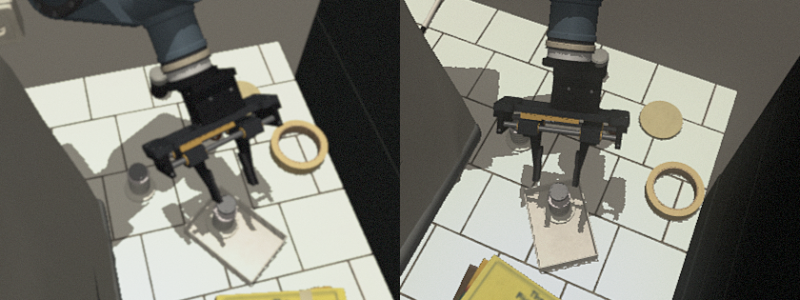

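Run:
```python
from h import *
bot.hand_in(); st()
```

```text
the job is handed in; nothing more can be done
the job is handed in; nothing more can be done
```

The job is done and handed in at about 17.4 s of the 58 s allowed. No verdict was reported.

**What I did**
- **Far dispenser:** its plunger stopped dead about 14 mm down, so it is the sticking one.
- **Near dispenser:** I pressed it with the tool tilted 25° to keep clear of the covered instrument. The force rose at the end of its travel, so it is fully home.
- **Placing:** I gripped the far dispenser's barrel with the tool tilted 50°, carried it over, and released it standing on the tray floor.

**Last checks, from the final pictures before hand-in**

| Item | Result |
|---|---|
| Sticking dispenser | Upright at (0.625, -0.175), about 5 mm and 30 mm off the tray centre; cap top 88 mm over the bench, collar top about 61 mm, both consistent with standing on the 2 mm floor |
| Good dispenser | Within about 1 mm of its start; cap top at 70 mm, which is home |
| Lens case | Unmoved within measuring error |
| Gripper | About 75 mm above the placed dispenser, touching nothing |

**Problems and gaps**
- **Too much force:** on the sticking plunger I sent three steps without reading the force between them. It reached about 53 N, well over the advised 6 to 12 N but under the 120 N wrist limit. The dispenser did not shift or tip.
- **Bottle not measured at the end:** the arm mostly hid the dropper bottle in the final views, and only part of its base showed, about where it started. It stood upright in the picture taken as the dispenser was lowered into the tray. After that I only finished lowering, released the dispenser and raised the arm straight up.

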